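# Demagnetise a batch of watches

## Robot

A 6-joint arm with a two-finger parallel gripper is mounted at the origin on the work surface. World frame = base frame: x ahead of the robot, y to its left, z up, the work surface at z = 0. Lengths are in m, angles in rad, forces in N, time in s.
With the tool pointing down it reaches from about 0.35 to 0.775 m from the base axis. Payload 5.5 kg.
Tool frame: the origin (TCP) lies at the very end of the fingers, on their centre line; the grasp point (between the pads) lies 19 mm behind it; z points along the fingers, y is the line along which they close (so a half turn about z gives the same grasp; the last joint's range is limited). The gripper opens to 85 mm and grips with 20 to 120 N. Pads are 22 mm wide; open, the fingers measure 114 mm over their backs; the gripper's body (76 mm by 85 mm) begins 54 mm behind the grasp point. The pads swing forward as they close: fully open they stand 13 mm farther back than shut.
Start: joints at [1.195, 0.313, 0.046, 1.304, 0, 1.431], TCP at [0.134, 0.559, 0.203] pointing down, gripper open.
Joint ranges: [-2.76, 2.76], [-0.86, 1.69], [-1.03, 1.26], [-2.2, 2.34], [-1.47, 1.5], [-3.14, 3.14]. Speed limits (rad/s): [2.57, 2.57, 3.14, 3.14, 3.14, 3.14].

## Interface

Orientations are given as a unit quaternion [w, x, y, z].
In Python, from workcell import env gives the robot as it stands. The module is installed in compiled form; this text tells all that it offers.
- The arm moves only by the tool jog_arm, never from a script. Its arguments are lists of equal length, an entry for each row: "gripper": the opening, from 0 (shut) to 1 (fully open); "offset": the shift along the world's x, y, z in cm, a list of three; "twist": the turn about the world's z in degrees. In form: {"gripper": [gripper, ...], "offset": [[dx, dy, dz], ...], "twist": [twist, ...]}. A call has exactly 8 rows; each row is the pose to reach, as a shift and turn from the pose commanded when the call began; what a row does not reach only later rows make up. A row lasts 1/8 s, in which the tool goes at most 62.5 mm and 10.7 degrees, less where a joint would pass 70% of its speed; a pose out of reach is approached as far as the arm can. A call with a gripper value outside its range is refused whole. The fingers move at their own pace and stop on an object; "squeeze" is the grip in N (left out, the last holds). Time passes only in rows, so rows that repeat a pose let the fingers close, or fill a call up. It gives the time, the measured TCP pose, the force, the opening and the grip force at its end, in the units of the state.
- env.get_state(): the state, without advancing time (a new reading comes with each control period).
- env.read_camera(name): name is "scene" or "top" or "wrist"; returns a dict with "image" (420x560x3 uint8, red, green, blue), "z_map" (420x560 float32, m along the optical axis (not along the pixel's ray), 0 where there is no reading), "fovy" (degrees; the focal length in pixels is half the picture's height over the tangent of half this angle, whatever the lens; pixels are square), "cx", "cy" (the principal point, pixels), "distortion" ([k1, k2, p1, p2, k3] as OpenCV has them; the pictures are not rectified), "cam_to_world" (4x4, takes a point from camera to world coordinates). Camera axes: x right, y up, looking along -z (the intrinsics and any distortion apply to the point x, -y, -z); pixel columns grow to the right and rows downward; lengths in m; the calibration is good to about 2 mm. A picture is of the moment at which its call begins.
- env.hand_in(): hands the job in; it is judged then, once.
The state is a dict: "clock": time; "joint_pos": joint angles; "qvel": joint speeds; "tau": joint torques, N m; "tcp_pos": TCP position; "orientation": TCP orientation; "wrist_force": force on the tool from outside, world axes, zero at the start; "ft_torque": the same for the moment, N m; "finger_gap": finger opening in m; "grip_force": force on a finger pad.
Only numpy, scipy, OpenCV 4.12 (cv2) and the standard library are available. Lean on these libraries where they do the work, as an engineer would, in place of code of your own. Each camera call takes 0.05 s, during which the arm holds its last target. There are 200 camera calls.

## Task

Demagnetise the watches lying on the leather pad: tap the round white nest plate until it sits centred inside the white ring scribed on the demagnetiser's platen, and lay every watch in a pocket of it, one to a pocket, flat and crystal up. With the plate centred and loaded, slide the black dust cover fully aside, press the steel button under it right down, and slide the cover fully back over the button; then move all the watches to the felt-lined wooden tray, flat and crystal up, leaving the nest plate on the platen. Leave the tin, the loupe and the screwdriver alone.

Things in the scene. Friction and masses are not known exactly. Their poses are not given: they have to be found in the camera images.
- machine: grey flat-topped bench demagnetiser, fixed to the bench, 220 mm (its x) by 285 mm (its y) by 50 mm high. Origin on the bench, under the centre of the platen; its x points away from the robot. The black platen (level with the top, 50 mm up) reaches 110 mm to every side of the origin; beyond it, from y = -110 to -175 mm, runs the control strip with the button and its dust cover
- mark (a point): centre of the white ring scribed on the platen (ring 154 mm in inner diameter), on the platen's surface; axes as the machine's. The nest plate belongs concentric with it
- nest: loose round white plastic nest plate, 142 mm in diameter, 6 mm thick, about 250 g, lying on the platen some 2 to 5 cm off centre at the start; too wide to grip across. Origin at the centre of its underside, z up. It carries three round pockets, each ringed by a wall 2.5 mm high, 50 mm inside and 56 mm outside diameter. It slides when pushed on its edge
- pocket0 (a point): centre of the floor of a pocket of the nest plate, level with its top face (6 mm above its underside), 40 mm from its centre
- pocket1 (a point): the same for the second pocket
- pocket2 (a point): the same for the third pocket
- cover (a joint): travel of the black dust cover along the machine's +x (away from the robot), m: 0 = closed over the button, 0.066 = fully aside; a stiff slide (about 1.5 N) that stays where it is left
- cover_grip (a point): centre of the top edge of the upright grip rib on the dust cover. The rib is 12 mm thick along the machine's x, 34 mm long along its y and 18 mm high, standing on the cover's roof (cover 56 by 50 mm, roof 16 mm above the machine's top)
- button (a joint): travel of the push button, m: 0 = up, 0.005 = right down; springs back (1.5 N to start, 4 N right down)
- button_top (a point): centre of the top face of the round steel button, 22 mm in diameter, standing 9 mm above the machine's top when up
- pad: brown leather work pad, 230 (x) by 150 (y) by 3 mm, fixed, to the left or the right of the machine; origin at the centre of its underside
- tray: open wooden tray with grey felt floor, 220 (x) by 150 (y) mm outside, walls 6 mm thick and 18 mm high, floor 6 mm above the bench; fixed, on the other side of the machine; origin at the centre of its underside
- tray_floor (a point): centre of the tray's inner floor; axes as the tray's
- watch0: watch head, no strap, crystal up on the pad at the start: round steel case 36 mm across, 11 mm thick, 55 g. Origin at the centre of its case back (underside); z up out of the dial, +x to 12 o'clock. Lug pairs stand out along +x and -x, 41 mm over their upright ends, 16 mm wide, from 2 to 8.5 mm above the case back: grip there. Crown 3 mm out on -y. Two or three watches are present
- watch1: another watch head just like watch0
- watch2: another watch head just like watch0
- tin: bystander: round flat aluminium tin, 74 mm across, 20 mm high, origin at the centre of its underside
- loupe: bystander: black eye loupe standing on its narrow end, 33 mm across, 32 mm high, origin at the centre of its underside
- driver: bystander: screwdriver 130 mm long lying on the bench beyond the machine

How it is judged:
On the way, in this order (a step that is already met when the one before it is completed fails the run):
1. the nest plate is centred in the ring and every watch lies flat, crystal up, in a pocket of it (horizontal distance between nest and mark below 0.006 m and z of nest in the frame of mark below 0.003 m and (horizontal distance between watch0 and pocket0 below 0.0065 m or horizontal distance between watch0 and pocket1 below 0.0065 m or horizontal distance between watch0 and pocket2 below 0.0065 m) and z of watch0 in the frame of nest between 0.003 and 0.0075 m and angle between each of watch0, watch1, watch2's own z axis and vertical below 0.08 rad and (horizontal distance between watch1 and pocket0 below 0.0065 m or horizontal distance between watch1 and pocket1 below 0.0065 m or horizontal distance between watch1 and pocket2 below 0.0065 m) and z of watch1 in the frame of nest between 0.003 and 0.0075 m and (horizontal distance between watch2 and pocket0 below 0.0065 m or horizontal distance between watch2 and pocket1 below 0.0065 m or horizontal distance between watch2 and pocket2 below 0.0065 m) and z of watch2 in the frame of nest between 0.003 and 0.0075 m), for 0.3 s.
2. with plate and watches still so and the dust cover fully aside, the button is pressed right down (all of step 1 and value of joint cover above 0.058 m and value of joint button above 0.0038 m), for 0.05 s.
3. the dust cover is fully closed over the button again (value of joint cover below 0.004 m), for 0.2 s.
At the end, for the whole second after the job is handed in: every watch at rest on the floor of the wooden tray, flat (0.08 rad) and crystal up; cover closed to within 4 mm, button up; nest plate flat on the platen within 40 mm of the ring's centre (at the press: plate within 6 mm, each watch within 6.5 mm of its pocket's centre) (x of watch0 in the frame of tray_floor between -0.1 and 0.1 m and y of watch0 in the frame of tray_floor between -0.066 and 0.066 m and z of watch0 in the frame of tray_floor between -0.003 and 0.003 m and angle between each of watch0, watch1, watch2's own z axis and vertical below 0.08 rad and linear speed of each of watch0, watch1, watch2 below 0.02 m/s and x of watch1 in the frame of tray_floor between -0.1 and 0.1 m and y of watch1 in the frame of tray_floor between -0.066 and 0.066 m and z of watch1 in the frame of tray_floor between -0.003 and 0.003 m and x of watch2 in the frame of tray_floor between -0.1 and 0.1 m and y of watch2 in the frame of tray_floor between -0.066 and 0.066 m and z of watch2 in the frame of tray_floor between -0.003 and 0.003 m and value of joint cover below 0.004 m and value of joint button below 0.001 m and horizontal distance between nest and mark below 0.04 m and z of nest in the frame of mark between -0.003 and 0.003 m and angle between nest's own z axis and vertical below 0.05 rad); the robot touches nothing.
It fails at once if the tin is pushed more than 3 cm (distance of tin from where it was at the start of the episode above 0.03 m).
It fails at once if the loupe is pushed more than 3 cm (distance of loupe from where it was at the start of the episode above 0.03 m).
It fails at once if the driver is pushed more than 3 cm (distance of driver from where it was at the start of the episode above 0.03 m).
Of watch0, watch1, watch2 only 2 to 3 are there at a start; the rules pass over those that are not, and their reading is None.
At some moment in a run one of watch0, watch1, watch2 may be knocked a few centimetres aside while the robot is not near it.
Once in a run the grip may slacken for a moment while it holds something.
It also fails if it takes over 210 s, if anything falls off the work surface, if the arm or the gripper's body presses on something with over 40 N, if the wrist force passes 120 N, or if a joint passes its speed limit or range.

## Working session

There is one attempt and no reset: what is moved stays moved. The work goes in short steps, Python scripts to look and compute and a tool call to move; the robot and the scene stay as the last step left them, time stands still between calls to the robot, and variables do not carry over. Pictures are saved under pics/ and viewed, at most 14 in all, crops included, and the job is handed in when it is done.

Besides the shell and the picture viewer there is one more tool, called after "Call:" in YAML: its name, and indented under it one key for each argument. jog_arm: Moves the arm, as the interface text tells. Its arguments: {"type":"object","properties":{"gripper":{"type":"array"},"offset":{"type":"array"},"twist":{"type":"array"},"squeeze":{"type":"number"}},"required":["gripper","offset","twist"]}

```bash
mkdir -p pics; cat > h.py <<'E'
import numpy as np, cv2
from workcell import env
def K(c):
    H,W=c["image"].shape[:2]; f=H/2/np.tan(np.radians(c["fovy"])/2)
    return np.array([[f,0,c["cx"]],[0,f,c["cy"]],[0,0,1.]])
def ray(c,px):
    p=cv2.undistortPoints(np.array(px,float).reshape(-1,1,2),K(c),np.array(c["distortion"],float)).reshape(-1,2)
    T=np.array(c["cam_to_world"]); d=np.c_[p[:,0],-p[:,1],-np.ones(len(p))]@T[:3,:3].T
    return T[:3,3],d
def plane(c,px,z):
    o,d=ray(c,px); return o+d*((z-o[2])/d[:,2])[:,None]
def snap(n,fn=None):
    c=env.read_camera(n)
    if fn: cv2.imwrite("pics/"+fn,cv2.cvtColor(c["image"],cv2.COLOR_RGB2BGR))
    import pickle; pickle.dump(c,open("last_%s.pkl"%n,"wb"))
    return c
E
python3 - <<'E'
from h import *
s=env.get_state(); print(s)
for n in("top","scene"):
    c=snap(n,n+"0.png"); print(n,c["fovy"],c["cx"],c["cy"],c["distortion"],np.round(c["cam_to_world"],3))
E
```

```text
{'clock': 0.0, 'joint_pos': array([ 1.19537766e+00,  3.14015826e-01,  4.49740857e-02,  1.30360173e+00,
       -5.91871157e-06,  1.43122427e+00]), 'qvel': array([ 2.23679647e-04, -6.82260931e-04,  2.10703206e-03,  8.90901472e-05,
       -8.17890422e-04, -9.04899214e-04]), 'tau': array([ 1.94687163e-03, -4.80621350e+01,  2.98537052e+01,  1.89912989e-02,
       -2.13070161e-04,  5.17108532e-06]), 'tcp_pos': array([0.13414434, 0.55855193, 0.20249815]), 'orientation': array([-2.32334703e-04,  1.17650133e-01,  9.93054678e-01, -8.93877369e-04]), 'wrist_force': array([-0.12917704, -0.34905735,  0.07287407]), 'ft_torque': array([-0.04337938,  0.01768291,  0.00220628]), 'grip_force': 0.0, 'finger_gap': 0.08541278144256925}
top 53.75134147114441 279.7313579393707 201.15883902393372 [-0.06613595  0.          0.          0.          0.        ] [[ 0.     0.986 -0.164  0.38 ]
 [-1.    -0.002 -0.014 -0.014]
 [-0.014  0.164  0.986  1.095]
 [ 0.     0.     0.     1.   ]]
scene 52.32169494631824 288.68985151270806 211.68979817416775 [-0.06577807  0.          0.          0.          0.        ] [[ 0.758 -0.39   0.523  1.014]
 [ 0.652  0.437 -0.62  -0.529]
 [ 0.014  0.81   0.586  0.606]
 [ 0.     0.     0.     1.   ]]
```

View pics/top0.png

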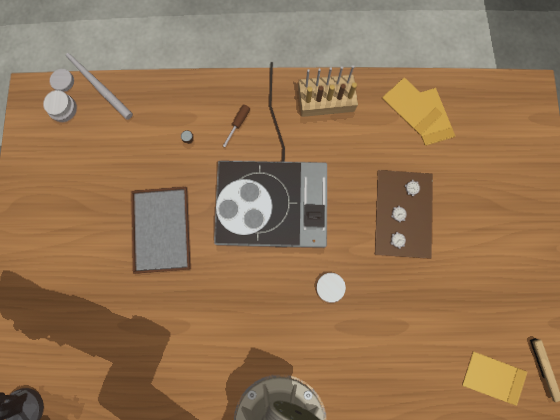

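View pics/scene0.png

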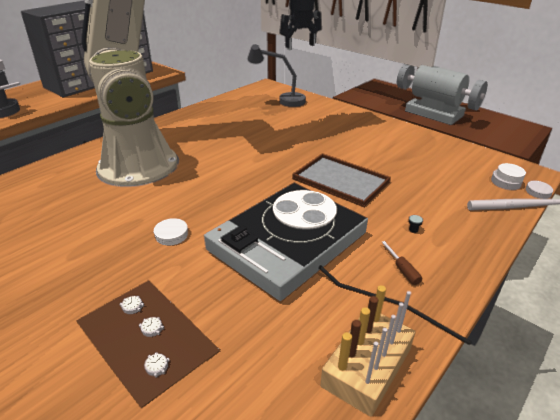

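The top view has +x up and +y left. The machine's platen is centred near (259,204), and the nest plate at (244,207) is off towards +y. The watches are at (413,188), (399,214) and (398,240), with the tray at (161,230). The tin is at (331,288), the loupe at (187,136), the cover at (315,215), and the driver lies beyond the machine. The scene view agrees: three watches on the pad, and the cover closed at the robot end.

```bash
python3 - <<'E'
from h import *
import pickle
c=pickle.load(open("last_top.pkl","rb"))
def p(n,px,z): print(n,np.round(plane(c,px,z)[:,:2],4).tolist())
p("machine corners",[(217,162),(328,162),(327,247),(215,247)],.05)
p("nest",[(244,207)],.056); p("ring",[(260,203)],.05)
p("watches",[(413,188),(399,214),(398,240)],.012)
p("tray corners",[(132,190),(187,187),(190,269),(136,273)],.018)
p("pad corners",[(377,170),(433,173),(431,258),(375,255)],.003)
p("cover",[(315,215)],.07); p("tin",[(331,288)],.02); p("loupe",[(187,137)],.03)
w=snap("wrist","w0.png"); s=env.get_state()
T=np.array(w["cam_to_world"]); print(np.round(T,3),w["fovy"],w["cx"],w["cy"],w["distortion"],s["tcp_pos"])
E
```

```text
machine corners [[0.6583, 0.1648], [0.6572, -0.1244], [0.4374, -0.1177], [0.4375, 0.1644]]
nest [[0.5385, 0.0918]]
ring [[0.5497, 0.0515]]
watches [[0.5955, -0.3545], [0.5256, -0.3135], [0.457, -0.3078]]
tray corners [[0.5909, 0.3982], [0.5985, 0.249], [0.3823, 0.2336], [0.3711, 0.3753]]
pad corners [[0.6471, -0.2618], [0.6387, -0.4145], [0.4099, -0.3956], [0.4186, -0.2479]]
cover [[0.5158, -0.0872]]
tin [[0.3347, -0.1292]]
loupe [[0.7338, 0.2516]]
[[ 0.236 -0.935 -0.264  0.066]
 [ 0.972  0.226  0.066  0.576]
 [-0.002 -0.272  0.962  0.372]
 [ 0.     0.     0.     1.   ]] 67.3966842852968 279.69051554536946 209.30598314001625 [-0.00801178  0.          0.          0.          0.        ] [0.13418666 0.55871719 0.20274003]
```

Call:
jog_arm:
  gripper: [0,0,0,0,0,0,0,0]
  offset:
    - [5,-5,2]
    - [10,-10,4]
    - [15,-15,6]
    - [20,-20,8]
    - [25,-25,8]
    - [28,-30,8]
    - [28,-35,8]
    - [28,-40,8]
  twist: [0,0,0,0,0,0,0,0]

```text
clock: 1.15
tcp_pos: [0.4136, 0.172, 0.2829]
orientation: [-0.0, 0.118, 0.993, -0.0]
wrist_force: [0.2, -0.2, 0.4]
finger_gap: -0.0
grip_force: 0.0
```

Call:
jog_arm:
  gripper: [0,0,0,0,0,0,0,0]
  offset:
    - [4,-3,0]
    - [8,-6,-2]
    - [10,-10,-4]
    - [10,-10,-4]
    - [10,-10,-4]
    - [10,-10,-4]
    - [10,-10,-4]
    - [10,-10,-4]
  twist: [4,8,13.5,13.5,13.5,13.5,13.5,13.5]

```text
clock: 2.15
tcp_pos: [0.5126, 0.0747, 0.2438]
orientation: [0.0, -0.0, 1.0, 0.0]
wrist_force: [0.1, 0.1, 0.0]
finger_gap: 0.0
grip_force: 0.0
```

```bash
python3 - <<'E'
from h import *
w=snap("wrist","w1.png"); s=env.get_state()
print(np.round(w["cam_to_world"],3),s["tcp_pos"],s["orientation"])
E
```

```text
[[ 0.001 -0.962 -0.273  0.442]
 [ 1.     0.001 -0.     0.075]
 [ 0.    -0.273  0.962  0.414]
 [ 0.     0.     0.     1.   ]] [0.51256248 0.07455996 0.24370124] [ 3.55011960e-04 -3.74773166e-04  9.99999864e-01  6.88560938e-05]
```

View pics/w1.png

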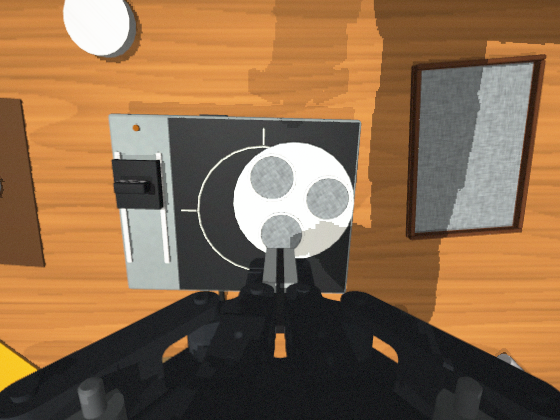

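The wrist view has +x down and +y right. The nest plate is at (294,200), the ring's arc is visible at the left at (199,210), and the three grey pockets, the closed cover at (136,184) and the tray are all in view.

```bash
cat > nest.py <<'E'
from h import *
from scipy.optimize import least_squares
def fitc(P,r=None):
    x0=[*P.mean(0)]+([] if r else [.077])
    f=lambda v:np.hypot(P[:,0]-v[0],P[:,1]-v[1])-(r or v[2])
    s=least_squares(f,x0,loss="soft_l1",f_scale=.0007); return s.x,np.sqrt(np.mean(s.fun**2))
def nestring(w,n0,m0,ring=True):
    H,W=w["image"].shape[:2]; hsv=cv2.cvtColor(w["image"],cv2.COLOR_RGB2HSV)
    v,u=np.mgrid[0:H,0:W]; uv=np.c_[u.ravel(),v.ravel()]
    P5=plane(w,uv,.05)[:,:2].reshape(H,W,2); P6=plane(w,uv,.056)[:,:2].reshape(H,W,2)
    g=cv2.cvtColor(w["image"],cv2.COLOR_RGB2GRAY).astype(float)
    g=cv2.GaussianBlur(g,(3,3),0)
    out={}
    # nest edge: radial strongest falling edge near r=.071
    E=[]
    def sub(P,Q):
        i=np.argmin(((P-Q)**2).sum(-1)); return np.unravel_index(i,(H,W))
    n=np.array(n0)
    for it in range(2):
        E=[]
        for a in np.radians(np.arange(0,360,4)):
            rr=np.arange(.060 if it else .052,.078 if it else .09,.0005)
            Q=n+np.c_[np.cos(a)*rr,np.sin(a)*rr]
            px=project(w,np.c_[Q,np.full(len(Q),.056)])
            if (px<2).any() or (px[:,0]>W-3).any() or (px[:,1]>H-3).any(): continue
            s=cv2.remap(g.astype(np.float32),px[:,0:1].astype(np.float32),px[:,1:2].astype(np.float32),1).ravel()
            k=5; d=s[:-k]-s[k:]; j=d.argmax()
            if d[j]>60: E.append(n+np.array([np.cos(a),np.sin(a)])*(rr[j]+.00125))
        E=np.array(E); (n),e=fitc(E,.071)
    out["nest"]=n,e,len(E)
    if ring:
        # ring pixels: locally bright on the dark platen, outside the nest
        d5=np.hypot(*(P5-np.array(m0)).transpose(2,0,1)); d6=np.hypot(*(P6-n).transpose(2,0,1))
        k=(d6>.076)&(d5>.070)&(d5<.086)&(g>90)&(hsv[...,1]<60)
        x,e=fitc(P5[k]); 
        k&=np.abs(np.hypot(*(P5-x[:2]).transpose(2,0,1))-x[2])<.003
        x,e=fitc(P5[k]); out["ring"]=x,e,int(k.sum())
    # pockets: grey discs inside
    d6=np.hypot(*(P6-n).transpose(2,0,1))
    return out
def project(w,X):
    T=np.linalg.inv(np.array(w["cam_to_world"])); C=X@T[:3,:3].T+T[:3,3]
    return cv2.projectPoints(C*[1,-1,-1],np.zeros(3),np.zeros(3),K(w),np.array(w["distortion"],float))[0].reshape(-1,2)
E
python3 - <<'E'
from nest import *
import pickle
w=pickle.load(open("last_wrist.pkl","rb"))
n0=plane(w,[(294,200)],.056)[0,:2]; m0=plane(w,[(275,210)],.05)[0,:2]
print(n0,m0)
for k,v in nestring(w,n0,m0).items(): print(k,np.round(v[0],4),v[1:])
print("machine",np.round(plane(w,[(109,114),(360,121),(346,292),(129,289)],.05)[:,:2],4).tolist())
print("platen/strip",np.round(plane(w,[(168,117),(179,291)],.05)[:,:2],4).tolist(),"ticks",np.round(plane(w,[(263,128),(182,211)],.05)[:,:2],4).tolist())
print("rib",np.round(plane(w,[(131,183)],.084)[:,:2],4),"watchless pockets",np.round(plane(w,[(272,177),(327,198),(281,233)],.056)[:,:2],4).tolist())
E
```

```text
[0.53213657 0.09185819] [0.54599992 0.06946408]
nest [0.5362 0.0908] (np.float64(0.0005266375601513768), 82)
ring [0.5477 0.0589 0.0786] (np.float64(0.0014216061526474964), 299)
machine [[0.4351, -0.114], [0.4431, 0.1646], [0.6568, 0.161], [0.6523, -0.1203]]
platen/strip [[0.4385, -0.0487], [0.6551, -0.0556]] ticks [[0.4506, 0.0565], [0.5471, -0.0424]]
rib [[ 0.5062 -0.0831]] watchless pockets [[0.5049, 0.0663], [0.5298, 0.1304], [0.5731, 0.0766]]
```

Call:
jog_arm:
  gripper: [0,0,0,0,0,0,0,0]
  offset:
    - [0,4,-3]
    - [0,8,-7]
    - [-0.8,10.8,-11]
    - [-0.8,10.8,-15]
    - [-0.8,10.8,-17.5]
    - [-0.8,10.8,-18.5]
    - [-0.8,10.8,-19.1]
    - [-0.8,10.8,-19.1]
  twist: [9,18.9,18.9,18.9,18.9,18.9,18.9,18.9]

```text
clock: 3.2
tcp_pos: [0.5053, 0.182, 0.0529]
orientation: [0.001, -0.164, 0.986, 0.0]
wrist_force: [-0.1, 0.5, 0.5]
finger_gap: 0.0003
grip_force: 0.0
```

Call:
jog_arm:
  gripper: [0,0,0,0,0,0,0,0]
  offset:
    - [0.2,-0.5,0]
    - [0.35,-1.0,0]
    - [0.5,-1.5,0]
    - [0.7,-2.0,0]
    - [0.85,-2.5,0]
    - [1.05,-3.1,0]
    - [1.25,-3.6,0]
    - [1.25,-3.6,0]
  twist: [0,0,0,0,0,0,0,0]

```text
clock: 4.2
tcp_pos: [0.5174, 0.1456, 0.0523]
orientation: [0.0, -0.164, 0.987, 0.0]
wrist_force: [-0.4, 0.3, 0.1]
finger_gap: -0.0001
grip_force: 0.0
```

```bash
python3 - <<'E'
from nest import *
w=snap("wrist","w2.png"); print(env.get_state()["tcp_pos"])
for k,v in nestring(w,(.545,.066),(.5475,.057)).items(): print(k,np.round(v[0],4),v[1:])
E
```

```text
[0.51721907 0.1458297  0.05223411]
nest [0.549 0.063] (np.float64(0.004806922479898257), 18)
ring [0.5503 0.0597 0.0815] (np.float64(0.0016160431660086274), 2667)
```

View pics/w2.png

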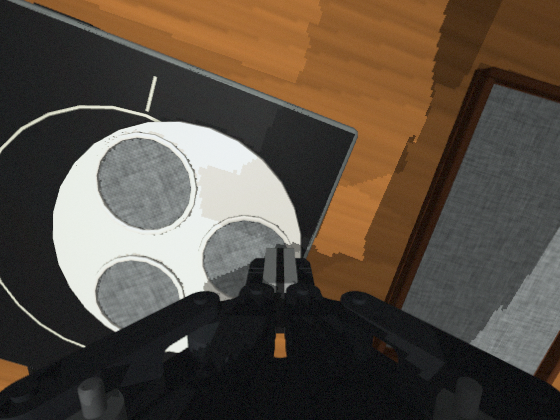

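The plate, now centred near (177,235), is close to the fingertip at (280,250), and the ring's arc is visible at the left. The fit needs a better starting guess.

```bash
python3 - <<'E'
from nest import *
import pickle
w=pickle.load(open("last_wrist.pkl","rb"))
n0=plane(w,[(177,235)],.056)[0,:2];print(n0)
for k,v in nestring(w,n0,(.5475,.057)).items(): print(k,np.round(v[0],4),v[1:])
print(project(w,np.array([[.5172,.1458,.0522],[.5172,.1458,.06]])))
print("tick",np.round(plane(w,[(157,77),(148,110)],.05)[:,:2],4).tolist(),"corner",np.round(plane(w,[(357,131)],.05)[:,:2],4))
E
```

```text
[0.5278933  0.08912133]
nest [0.5367 0.0917] (np.float64(0.00113431846568602), 66)
ring [0.5483 0.0545 0.0773] (np.float64(0.0007051752931764282), 993)
[[278.73789999 245.80434   ]
 [278.70631689 251.18406428]]
tick [[0.4506, 0.0579], [0.4678, 0.057]] corner [[0.4427 0.1645]]
```

```bash
python3 - <<'E'
from nest import *
import pickle
w=pickle.load(open("last_wrist.pkl","rb"))
def p3(px):
    o,d=ray(w,px); z=np.array([w["z_map"][int(y),int(x)] for x,y in px]); return np.round(o+d*z[:,None],4)
print("plate",p3([(80,230),(200,230),(180,140),(290,200)]).tolist())
print("platen",p3([(300,160),(100,60),(30,200)]).tolist())
print("finger",p3([(272,250),(272,260),(290,250),(290,265),(281,246),(281,255)]).tolist())
print("pocket",p3([(146,180),(240,250)]).tolist())
E
```

```text
plate [[0.543, 0.0364, 0.0551], [0.521, 0.1006, 0.0557], [0.4765, 0.0782, 0.056], [0.4888, 0.1427, 0.0541]]
platen [[0.4669, 0.141, 0.0498], [0.4519, 0.0284, 0.0492], [0.5378, 0.0028, 0.0484]]
finger [[0.5075, 0.1392, 0.0848], [0.507, 0.1394, 0.0968], [0.5041, 0.147, 0.0864], [0.5049, 0.1468, 0.1009], [0.5158, 0.1467, 0.055], [0.5055, 0.143, 0.092]]
pocket [[0.5026, 0.0661, 0.0562], [0.5256, 0.1253, 0.0552]]
```

```bash
python3 - <<'E'
from nest import *
w=snap("scene"); px=project(w,np.array([[.5172,.1458,.0522],[.5367,.0917,.056]])); print(px)
x,y=px[0].astype(int)
cr=w["image"][y-90:y+60,x-100:x+100]; cv2.imwrite("pics/s2.png",cv2.cvtColor(cv2.resize(cr,None,fx=4,fy=4,interpolation=cv2.INTER_CUBIC),cv2.COLOR_RGB2BGR))
E
```

```text
[[312.66073545 194.78932776]
 [304.67871748 206.56322708]]
```

View pics/s2.png

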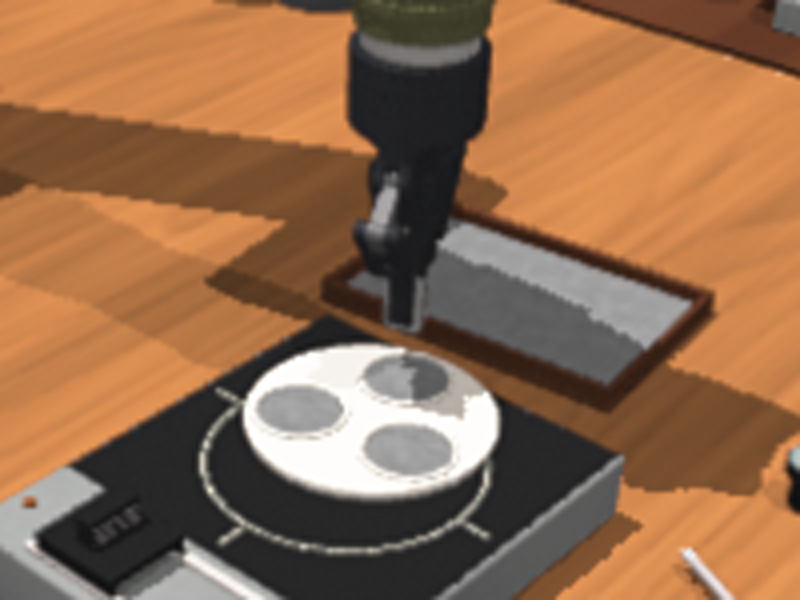

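The scene crop shows the fingertips (400,325) hovering about 2.5 cm above the plate, so the real tip is higher than the reported TCP. I'll calibrate by touching down on bare platen.

Call:
jog_arm:
  gripper: [0,0,0,0,0,0,0,0]
  offset:
    - [-3,-0.3,0]
    - [-5.7,-0.6,0]
    - [-5.7,-0.6,-1]
    - [-5.7,-0.6,-1.4]
    - [-5.7,-0.6,-1.7]
    - [-5.7,-0.6,-1.9]
    - [-5.7,-0.6,-2.0]
    - [-5.7,-0.6,-2.0]
  twist: [0,0,0,0,0,0,0,0]

```text
clock: 5.3
tcp_pos: [0.4603, 0.14, 0.0322]
orientation: [-0.0, -0.164, 0.986, 0.0]
wrist_force: [-0.1, -0.8, 0.4]
finger_gap: 0.0002
grip_force: 0.0
```

Call:
jog_arm:
  gripper: [0,0,0,0,0,0,0,0]
  offset:
    - [0,0,-0.1]
    - [0,0,-0.15]
    - [0,0,-0.2]
    - [0,0,-0.2]
    - [0,0,-0.2]
    - [0,0,-0.2]
    - [0,0,-0.2]
    - [0,0,-0.2]
  twist: [0,0,0,0,0,0,0,0]

```text
clock: 6.3
tcp_pos: [0.4602, 0.14, 0.0303]
orientation: [-0.0, -0.164, 0.986, 0.0]
wrist_force: [-0.3, 0.0, -0.1]
finger_gap: -0.0003
grip_force: 0.0
```

```bash
python3 - <<'E'
from nest import *
w=snap("wrist"); s=env.get_state();print(s["tcp_pos"],s["wrist_force"])
def p3(px):
    o,d=ray(w,px); z=np.array([w["z_map"][int(y),int(x)] for x,y in px]); return np.round(o+d*z[:,None],4)
for u in (272,290): print(p3([(u,v) for v in range(228,256,3)]).tolist())
E
```

```text
[0.46016905 0.13999302 0.03028184] [-0.53536061 -0.07429503 -0.42157095]
[[0.4445, 0.1314, 0.0493], [0.4458, 0.1318, 0.0499], [0.4472, 0.1323, 0.0502], [0.4491, 0.1329, 0.0493], [0.4509, 0.1335, 0.0486], [0.4522, 0.1339, 0.0493], [0.4539, 0.1345, 0.0489], [0.4497, 0.1335, 0.063], [0.4495, 0.1335, 0.067], [0.4499, 0.1337, 0.0694]]
[[0.4417, 0.1401, 0.0489], [0.4433, 0.1406, 0.0486], [0.4445, 0.1411, 0.0494], [0.4457, 0.1414, 0.0504], [0.4478, 0.1422, 0.0489], [0.4491, 0.1427, 0.0495], [0.4507, 0.1432, 0.0496], [0.4468, 0.1414, 0.0636], [0.4472, 0.1414, 0.0662], [0.4473, 0.1413, 0.0694]]
```

Call:
jog_arm:
  gripper: [0,0,0,0,0,0,0,0]
  offset:
    - [0,0,-0.3]
    - [0,0,-0.5]
    - [0,0,-0.6]
    - [0,0,-0.7]
    - [0,0,-0.7]
    - [0,0,-0.7]
    - [0,0,-0.7]
    - [0,0,-0.7]
  twist: [0,0,0,0,0,0,0,0]

```text
clock: 7.35
tcp_pos: [0.4602, 0.14, 0.0233]
orientation: [0.0, -0.164, 0.986, 0.0]
wrist_force: [0.1, -0.1, -0.0]
finger_gap: -0.0004
grip_force: 0.0
```

Call:
jog_arm:
  gripper: [0,0,0,0,0,0,0,0]
  offset:
    - [0,0,-0.1]
    - [0,0,-0.2]
    - [0,0,-0.2]
    - [0,0,-0.2]
    - [0,0,-0.2]
    - [0,0,-0.2]
    - [0,0,-0.2]
    - [0,0,-0.2]
  twist: [0,0,0,0,0,0,0,0]

```text
clock: 8.35
tcp_pos: [0.4603, 0.14, 0.0222]
orientation: [0.0, -0.164, 0.986, 0.0]
wrist_force: [-2.8, -0.3, 8.5]
finger_gap: -0.0001
grip_force: 4.1
```

Call:
jog_arm:
  gripper: [0,0,0,0,0,0,0,0]
  offset:
    - [0,0,-0.1]
    - [0,0,-0.1]
    - [0,0,-0.1]
    - [0,0,-0.1]
    - [0,0,-0.1]
    - [0,0,-0.1]
    - [0,0,-0.1]
    - [0,0,-0.1]
  twist: [0,0,0,0,0,0,0,0]

```text
clock: 9.35
tcp_pos: [0.4603, 0.14, 0.0221]
orientation: [0.001, -0.164, 0.986, -0.0]
wrist_force: [-4.8, -0.9, 17.8]
finger_gap: 0.0001
grip_force: 8.6
```

Call:
jog_arm:
  gripper: [0,0,0,0,0,0,0,0]
  offset:
    - [0,0,2.0]
    - [2,2.5,2.0]
    - [4.5,4.1,2.0]
    - [4.5,4.1,2.0]
    - [4.5,4.1,1.0]
    - [4.5,4.1,0.5]
    - [4.5,4.1,0.5]
    - [4.5,4.1,0.5]
  twist: [0,0,0,0,0,0,0,0]

```text
clock: 10.35
tcp_pos: [0.5049, 0.1808, 0.0253]
orientation: [-0.0, -0.164, 0.986, 0.0]
wrist_force: [-0.3, -0.2, 0.1]
finger_gap: 0.0002
grip_force: 0.0
```

Call:
jog_arm:
  gripper: [0,0,0,0,0,0,0,0]
  offset:
    - [0.3,-0.9,0]
    - [0.6,-1.8,0]
    - [0.8,-2.3,0]
    - [1.0,-2.8,0]
    - [1.15,-3.3,0]
    - [1.3,-3.8,0]
    - [1.4,-4.1,0]
    - [1.5,-4.3,0]
  twist: [0,0,0,0,0,0,0,0]

```text
clock: 11.35
tcp_pos: [0.5201, 0.138, 0.0253]
orientation: [-0.0, -0.164, 0.986, 0.0]
wrist_force: [-1.9, 3.0, 2.9]
finger_gap: -0.0001
grip_force: 1.7
```

```bash
python3 - <<'E'
from nest import *
w=snap("wrist"); print(env.get_state()["tcp_pos"])
for k,v in nestring(w,(.545,.067),(.548,.0565)).items(): print(k,np.round(v[0],4),v[1:])
E
```

```text
[0.52030298 0.13771516 0.02533111]
nest [0.5454 0.0665] (np.float64(0.0018696398016248025), 39)
ring [0.5483 0.0553 0.0777] (np.float64(0.0007323826716261844), 821)
```

Call:
jog_arm:
  gripper: [0,0,0,0,0,0,0,0]
  offset:
    - [0.1,-0.4,0]
    - [0.2,-0.7,0]
    - [0.25,-0.9,0]
    - [0.3,-1.05,0]
    - [0.3,-1.05,0]
    - [0.15,0.5,0]
    - [-0.8,3.5,4]
    - [-0.8,3.5,10]
  twist: [0,0,0,0,0,0,0,0]

```text
clock: 12.4
tcp_pos: [0.5095, 0.1745, 0.1241]
orientation: [-0.003, -0.165, 0.986, -0.0]
wrist_force: [1.3, 0.2, 0.2]
finger_gap: -0.0
grip_force: 0.0
```

Call:
jog_arm:
  gripper: [0,0,0,0,0,0,0,0]
  offset:
    - [0,-2,4]
    - [0,-5,8]
    - [0,-10,10]
    - [0,-10,10]
    - [0,-10,10]
    - [0,-10,10]
    - [0,-10,10]
    - [0,-10,10]
  twist: [-9,-18.9,-18.9,-18.9,-18.9,-18.9,-18.9,-18.9]

```text
clock: 13.4
tcp_pos: [0.5119, 0.0736, 0.2248]
orientation: [-0.0, -0.0, 1.0, 0.0]
wrist_force: [0.1, 0.4, 0.2]
finger_gap: -0.0001
grip_force: 0.0
```

```bash
python3 - <<'E'
from nest import *
w=snap("wrist","w3.png"); print(env.get_state()["tcp_pos"])
for k,v in nestring(w,(.547,.057),(.548,.0557)).items(): print(k,np.round(v[0],4),v[1:])
E
```

```text
[0.51200987 0.07350596 0.2249602 ]
nest [0.5483 0.055 ] (np.float64(0.0012616647842428976), 77)
ring [0.5497 0.0547 0.0788] (np.float64(0.0011062944310952052), 848)
```

View pics/w3.png

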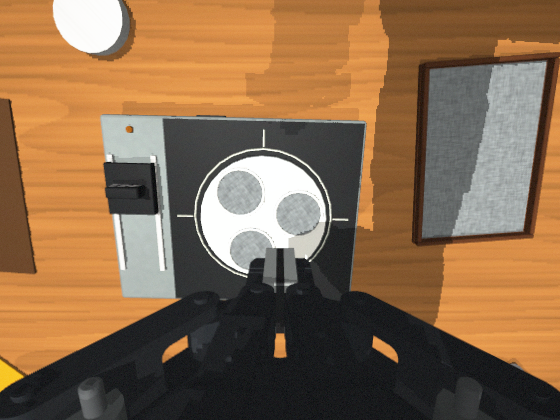

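The plate now sits concentric in the ring at (264,214), and its pockets are at (240,190), (299,213) and (251,248). Next, the watches.

Call:
jog_arm:
  gripper: [1,1,1,1,1,1,1,1]
  offset:
    - [0,-6,0]
    - [0,-12,0]
    - [0,-18,0]
    - [0,-24,0]
    - [0,-30,0]
    - [1,-35,-2]
    - [2,-39,-4]
    - [2,-39,-4]
  twist: [0,0,0,0,0,0,0,0]

```text
clock: 14.45
tcp_pos: [0.5313, -0.3192, 0.1822]
orientation: [-0.002, 0.002, 1.0, 0.001]
wrist_force: [0.2, -0.5, 0.9]
finger_gap: 0.0853
grip_force: 0.0
```

```bash
python3 - <<'E'
from nest import *
import pickle
w=pickle.load(open("last_wrist.pkl","rb"))
print("pockets",np.round(plane(w,[(240,190),(299,213),(251,248)],.056)[:,:2],4).tolist())
w=snap("wrist","w4.png"); s=env.get_state();print(s["tcp_pos"],s["finger_gap"])
E
```

```text
pockets [[0.515, 0.0305], [0.5414, 0.0957], [0.5836, 0.0408]]
[ 0.53144694 -0.31760465  0.18359219] 0.08531596950533528
```

View pics/w4.png

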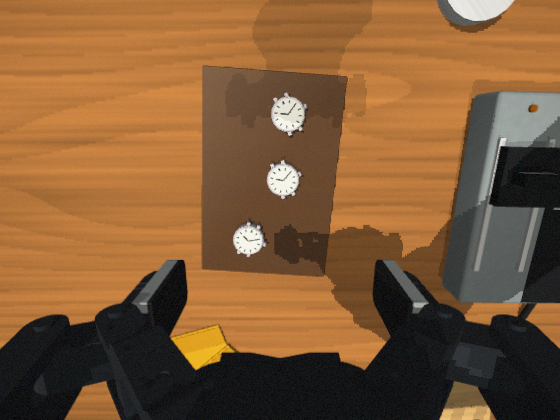

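The pad is in view with watches at (288,113), (283,179) and (249,239), and the open fingers are at (163,290) and (393,290). I need an enlarged view to read the lug directions.

```bash
python3 - <<'E'
from h import *
import pickle
w=pickle.load(open("last_wrist.pkl","rb"))
o=[cv2.resize(w["image"][y-26:y+26,x-26:x+26],(264,264),interpolation=cv2.INTER_CUBIC) for x,y in((288,113),(283,179),(249,239))]
cv2.imwrite("pics/w4c.png",cv2.cvtColor(np.hstack(o),cv2.COLOR_RGB2BGR))
hsv=cv2.cvtColor(w["image"],cv2.COLOR_RGB2HSV)
m=((hsv[...,2]>110)&(hsv[...,1]<90)).astype(np.uint8)
n,l,s,c=cv2.connectedComponentsWithStats(m)
for i in range(1,n):
    if 300<s[i,4]<2500: print(s[i].tolist(),c[i])
E
```

```text
[448, 0, 67, 21, 1016] [479.61712598   8.23622047]
[271, 92, 36, 44, 1036] [287.72876448 113.60907336]
[266, 160, 36, 39, 908] [282.55176211 179.14647577]
[474, 203, 19, 69, 387] [482.75452196 237.18346253]
[518, 208, 21, 64, 330] [528.01515152 239.12121212]
[233, 222, 33, 35, 783] [248.08173691 239.49553001]
```

View pics/w4c.png

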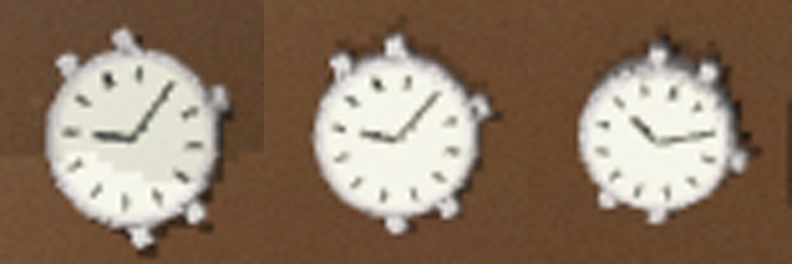

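The crops show four lugs per watch: A (66,65),(122,40),(195,213),(143,237); B and C are tilted similarly, with the crown at the right. Now I'll compute centres, lug axes and the fingertip height when open.

```bash
cat > wt.py <<'E'
from h import *
def watch(w,lugs,z):
    P=plane(w,lugs,z)[:,:2]; a=(P[0]+P[1])/2; b=(P[2]+P[3])/2; d=b-a
    return np.round((a+b)/2,4),round(float(np.degrees(np.arctan2(d[1],d[0]))),1),round(float(np.hypot(*d)),4)
E
python3 - <<'E'
from wt import *
import pickle
w=pickle.load(open("last_wrist.pkl","rb"))
L={"A":((288,113),[(66,65),(122,40),(195,213),(143,237)]),"B":((283,179),[(77,65),(131,45),(184,208),(132,223)]),"C":((249,239),[(130,55),(181,72),(80,200),(128,212)])}
for n,((x,y),p) in L.items():
    q=[(x-26+(u+.5)*52/264-.5,y-26+(v+.5)*52/264-.5) for u,v in p]; print(n,*watch(w,q,.0115))
    print(np.round(plane(w,[np.mean(q,0)],.0115),4))
def p3(px):
    o,d=ray(w,px); z=np.array([w["z_map"][int(y),int(x)] for x,y in px]); return np.round(o+d*z[:,None],4)
for u in (180,165,160,380,395): print(u,p3([(u,v) for v in (258,262,266,272,280)]).tolist())
s=env.get_state(); print(s["tcp_pos"],np.round(s["joint_pos"],2))
E
```

```text
A [ 0.4543 -0.3098] 24.4 0.0372
[[ 0.454  -0.3099  0.0115]]
B [ 0.5228 -0.3153] 18.2 0.0369
[[ 0.5225 -0.3154  0.0115]]
C [ 0.5924 -0.3552] -20.4 0.0368
[[ 0.5922 -0.3551  0.0115]]
180 [[0.6209, -0.4402, -0.0008], [0.5194, -0.3616, 0.2282], [0.5211, -0.3616, 0.2287], [0.5239, -0.3619, 0.2287], [0.5269, -0.3617, 0.2301]]
165 [[0.621, -0.4587, -0.0014], [0.519, -0.3678, 0.229], [0.519, -0.3664, 0.233], [0.5196, -0.365, 0.2371], [0.5185, -0.3618, 0.2459]]
160 [[0.6209, -0.4648, -0.0013], [0.626, -0.4651, -0.0007], [0.6311, -0.4655, -0.0002], [0.519, -0.3666, 0.2382], [0.5194, -0.3644, 0.2441]]
380 [[0.4615, -0.3188, 0.3523], [0.5197, -0.2759, 0.2288], [0.5206, -0.2764, 0.2307], [0.5242, -0.2756, 0.2291], [0.5266, -0.2763, 0.2319]]
395 [[0.6231, -0.1779, -0.0018], [0.5195, -0.2697, 0.2294], [0.5199, -0.2707, 0.2324], [0.5194, -0.2731, 0.2388], [0.5198, -0.275, 0.2445]]
[ 0.53144694 -0.31760465  0.18359219] [-0.67  0.41  0.14  1.3   0.   -0.67]
```

Call:
jog_arm:
  gripper: [0.65,0.65,0.65,0.65,0.65,0.65,0.65,0.65]
  offset:
    - [-0.9,0.1,-2]
    - [-0.9,0.1,-4]
    - [-0.9,0.1,-7]
    - [-0.9,0.1,-10]
    - [-0.9,0.1,-12]
    - [-0.9,0.1,-14]
    - [-0.9,0.1,-15]
    - [-0.9,0.1,-15]
  twist: [-10,-20,-30,-40,-50,-60,-70,-71.8]

```text
clock: 15.5
tcp_pos: [0.523, -0.3143, 0.0354]
orientation: [-0.001, 0.586, 0.811, 0.0]
wrist_force: [-0.1, 0.4, 0.1]
finger_gap: 0.0555
grip_force: 0.0
```

```bash
python3 - <<'E'
from nest import *
w=snap("wrist","w5.png"); s=env.get_state();print(s["tcp_pos"],s["finger_gap"])
print(project(w,np.array([[*s["tcp_pos"][:2],.0115],[.5228,-.3153,.0115]])))
E
```

```text
[ 0.52346105 -0.31490729  0.03604378] 0.05539603604679439
[[281.99060274 232.66980939]
 [280.84134629 232.90990713]]
```

View pics/w5.png

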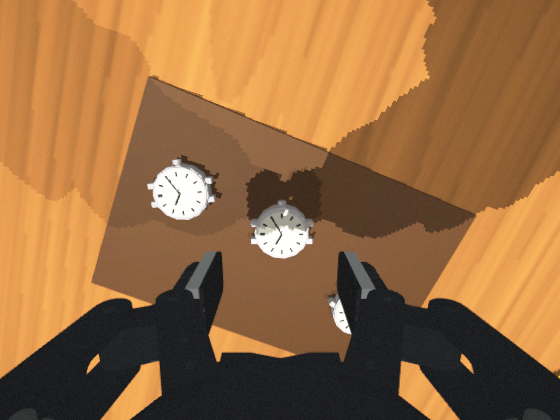

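The middle watch is at (282,232), centred between the fingers with its lugs along the closing line. Descend and grip.

Call:
jog_arm:
  gripper: [0.65,0.65,0.65,0.65,0.65,0.3,0.3,0.3]
  offset:
    - [0,0,-2]
    - [0,0,-4]
    - [0,0,-5]
    - [0,0,-5.8]
    - [0,0,-5.8]
    - [0,0,-5.8]
    - [0,0,-5.8]
    - [0,0,-5.8]
  twist: [0,0,0,0,0,0,0,0]
  squeeze: 30

```text
clock: 16.55
tcp_pos: [0.5237, -0.3163, -0.0218]
orientation: [0.001, 0.586, 0.81, 0.0]
wrist_force: [-0.1, -0.4, 5.3]
finger_gap: 0.0387
grip_force: 30.1
```

Call:
jog_arm:
  gripper: [0.3,0.3,0.3,0.3,0.3,0.3,0.3,0.3]
  offset:
    - [0,0,1]
    - [0,0,3]
    - [0,0,6]
    - [0,0,9]
    - [0,0,11]
    - [0,0,11]
    - [0,0,11]
    - [0,0,11]
  twist: [0,0,0,0,0,0,0,0]

```text
clock: 17.55
tcp_pos: [0.5224, -0.3154, 0.0859]
orientation: [-0.001, 0.586, 0.81, 0.0]
wrist_force: [-0.3, 0.4, 0.0]
finger_gap: 0.0387
grip_force: 30.2
```

```bash
python3 - <<'E'
from nest import *
w=snap("wrist"); s=env.get_state();print(s["tcp_pos"],s["finger_gap"],s["grip_force"],s["wrist_force"])
cr=w["image"][160:320,170:390]; cv2.imwrite("pics/w6.png",cv2.cvtColor(cv2.resize(cr,None,fx=3,fy=3,interpolation=cv2.INTER_CUBIC),cv2.COLOR_RGB2BGR))
def p3(px):
    o,d=ray(w,px); z=np.array([w["z_map"][int(y),int(x)] for x,y in px]); return np.round(o+d*z[:,None],4)
print(p3([(270,260),(280,260),(290,260),(280,250),(280,270)]).tolist())
E
```

```text
[ 0.52242709 -0.31545598  0.08596208] 0.03862348966402295 30.192966163158417 [-0.46613319 -1.19991381 -0.31197739]
[[0.5147, -0.3103, 0.121], [0.5193, -0.3092, 0.12], [0.5237, -0.3076, 0.1204], [0.5176, -0.304, 0.1211], [0.5208, -0.3138, 0.1207]]
```

View pics/w6.png

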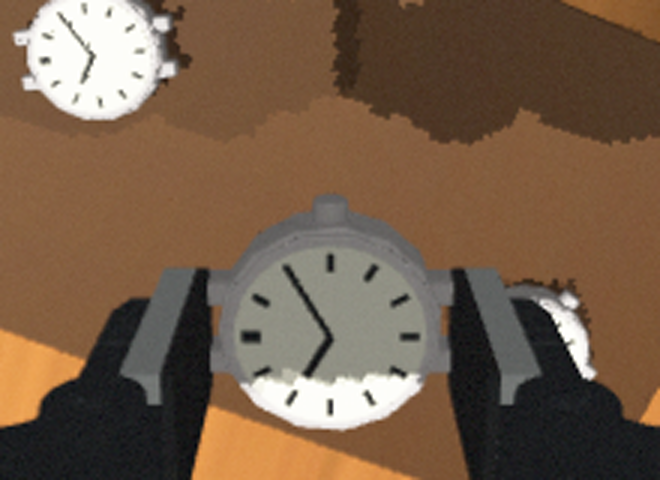

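The watch is held level by its lugs and centred, with the crown at the top (330,205). Carry it to the far pocket.

Call:
jog_arm:
  gripper: [0.3,0.3,0.3,0.3,0.3,0.3,0.3,0.3]
  offset:
    - [0.8,4.5,1]
    - [1.6,9,1]
    - [2.6,15,1]
    - [3.6,21,1]
    - [4.6,27,1]
    - [5.6,32,1]
    - [6.2,35.5,0]
    - [6.2,35.5,-2]
  twist: [0,0,0,0,0,0,0,0]

```text
clock: 18.6
tcp_pos: [0.5858, 0.0419, 0.067]
orientation: [0.0, 0.585, 0.811, 0.001]
wrist_force: [-0.1, -0.8, -1.2]
finger_gap: 0.0388
grip_force: 30.3
```

```bash
python3 - <<'E'
from nest import *
w=snap("wrist","w7.png"); s=env.get_state();print(s["tcp_pos"],s["finger_gap"],s["grip_force"])
for k,v in nestring(w,(.5478,.0553),(.548,.0555)).items(): print(k,np.round(v[0],4),v[1:])
E
```

```text
[0.58343508 0.04088231 0.06365556] 0.038577268119236126 30.313667356967926
nest [0.5496 0.0547] (np.float64(0.002435955494769765), 83)
ring [0.5491 0.0531 0.079 ] (np.float64(0.0005694933204349487), 783)
```

View pics/w7.png

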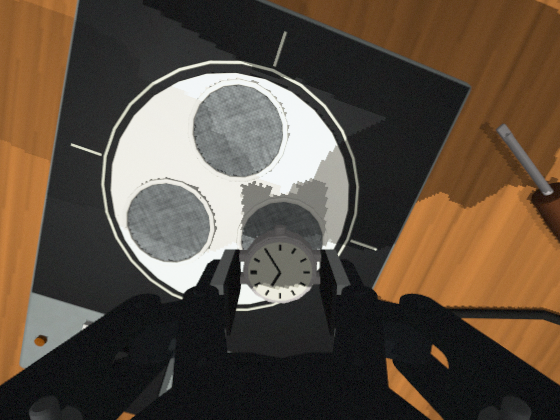

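The held watch is at (280,268), above the far pocket, whose rim top is at (283,198). The other pockets are at (239,131) and (170,222), and the plate is still concentric.

```bash
python3 - <<'E'
from nest import *
import pickle
w=pickle.load(open("last_wrist.pkl","rb"))
P=plane(w,[(239,131),(170,222)],.056)[:,:2]; print(np.round(P,4),np.hypot(*(P[0]-P[1])))
a,b=P; 
for s in(1,-1):
    d=b-a; n=np.array([-d[1],d[0]])*s; print("P2?",np.round((a+b)/2+n*3**.5/2,4),"c",np.round((a+b)/2+n*3**.5/6,4))
print("P2 rim top/left/right",np.round(plane(w,[(283,197),(242,235),(324,235)],.0585)[:,:2],4).tolist())
E
```

```text
[[0.5429 0.0954]
 [0.5183 0.031 ]] 0.06893000947532255
P2? [0.5864 0.0419] c [0.5492 0.0561]
P2? [0.4749 0.0845] c [0.512  0.0703]
P2 rim top/left/right [[0.578, 0.0677], [0.562, 0.0376], [0.609, 0.0532]]
```

Call:
jog_arm:
  gripper: [0.3,0.3,0.3,0.3,0.3,0.3,0.3,0.3]
  offset:
    - [0.15,0.15,0]
    - [0.15,0.15,-1]
    - [0.15,0.15,-2]
    - [0.15,0.15,-2.6]
    - [0.15,0.15,-3.0]
    - [0.15,0.15,-3.3]
    - [0.15,0.15,-3.5]
    - [0.15,0.15,-3.5]
  twist: [0,0,0,0,0,0,0,0]

```text
clock: 19.65
tcp_pos: [0.5867, 0.0405, 0.0323]
orientation: [0.0, 0.586, 0.81, 0.0]
wrist_force: [-0.2, -0.9, -0.8]
finger_gap: 0.0388
grip_force: 30.3
```

Call:
jog_arm:
  gripper: [0.3,0.3,0.3,0.3,0.3,0.3,0.3,0.3]
  offset:
    - [0,0,-0.1]
    - [0,0,-0.15]
    - [0,0,-0.2]
    - [0,0,-0.2]
    - [0,0,-0.2]
    - [0,0,-0.2]
    - [0,0,-0.2]
    - [0,0,-0.2]
  twist: [0,0,0,0,0,0,0,0]

```text
clock: 20.65
tcp_pos: [0.5869, 0.0405, 0.0312]
orientation: [0.0, 0.586, 0.81, 0.0]
wrist_force: [-1.2, 0.8, 5.5]
finger_gap: 0.0387
grip_force: 31.1
```

Call:
jog_arm:
  gripper: [0.5,0.58,0.6,0.6,0.6,0.6,0.6,0.6]
  offset:
    - [0,0,0]
    - [0,0,0]
    - [0,0,0]
    - [0,0,1]
    - [0,0,3]
    - [0,0,6]
    - [-1,-3,9]
    - [-2,-8,9]
  twist: [0,0,0,0,0,0,0,0]

```text
clock: 21.65
tcp_pos: [0.5689, -0.0396, 0.124]
orientation: [0.003, 0.585, 0.811, 0.001]
wrist_force: [0.2, -1.2, 0.4]
finger_gap: 0.0513
grip_force: 0.0
```

Call:
jog_arm:
  gripper: [0.65,0.65,0.65,0.65,0.65,0.65,0.65,0.65]
  offset:
    - [-3,-5,0]
    - [-6,-10,0]
    - [-9,-15,0]
    - [-11,-20,-1]
    - [-11,-25,-3]
    - [-11,-27,-5]
    - [-11,-27,-8]
    - [-11,-27,-8]
  twist: [6,6,6,6,6,6,6,6]

```text
clock: 22.65
tcp_pos: [0.4548, -0.3075, 0.038]
orientation: [-0.003, 0.543, 0.84, 0.001]
wrist_force: [0.7, 0.7, -0.1]
finger_gap: 0.0556
grip_force: 0.0
```

```bash
python3 - <<'E'
from nest import *
w=snap("wrist","w8.png"); s=env.get_state();print(s["tcp_pos"],s["finger_gap"],s["orientation"])
hsv=cv2.cvtColor(w["image"],cv2.COLOR_RGB2HSV)
m=((hsv[...,2]>110)&(hsv[...,1]<90)).astype(np.uint8)
n,l,st,c=cv2.connectedComponentsWithStats(m)
for i in range(1,n):
    if 300<st[i,4]<4000: print(st[i].tolist(),c[i],np.round(plane(w,[c[i]],.0115)[0],4))
print(project(w,np.array([[*s["tcp_pos"][:2],.0115]])))
E
```

```text
[ 0.45590327 -0.3080676   0.03952527] 0.055898973089238406 [-1.56468621e-03  5.42958957e-01  8.39757673e-01  4.16117081e-04]
[248, 203, 62, 56, 2176] [279.00091912 232.82215074] [ 0.4539 -0.3095  0.0115]
[[282.60532352 232.09293021]]
```

View pics/w8.png

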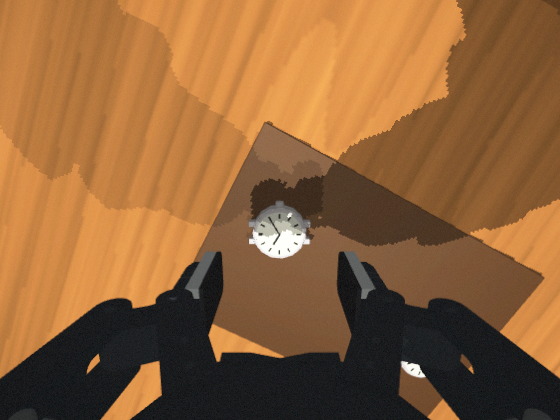

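Watch A is at (279,232), midway between the fingers with its lugs along the closing line, and the third watch is still on the pad at (415,365). Grip A and lift.

Call:
jog_arm:
  gripper: [0.65,0.65,0.65,0.65,0.65,0.3,0.3,0.3]
  offset:
    - [-0.1,-0.1,-2]
    - [-0.1,-0.1,-4]
    - [-0.1,-0.1,-5.2]
    - [-0.1,-0.1,-6.1]
    - [-0.1,-0.1,-6.1]
    - [-0.1,-0.1,-6.1]
    - [-0.1,-0.1,-6.1]
    - [-0.1,-0.1,-6.1]
  twist: [0,0,0,0,0,0,0,0]

```text
clock: 23.7
tcp_pos: [0.4561, -0.3108, -0.0198]
orientation: [0.001, 0.543, 0.84, -0.0]
wrist_force: [-1.8, 1.4, 5.1]
finger_gap: 0.038
grip_force: 29.9
```

Call:
jog_arm:
  gripper: [0.3,0.3,0.3,0.3,0.3,0.3,0.3,0.3]
  offset:
    - [0,0,1]
    - [0,0,3]
    - [0,0,6]
    - [0,0,9]
    - [0,0,11]
    - [1,2,12]
    - [2,6,12]
    - [3,12,12]
  twist: [0,0,0,0,0,0,0,0]

```text
clock: 24.7
tcp_pos: [0.4866, -0.1908, 0.1]
orientation: [0.001, 0.544, 0.839, 0.0]
wrist_force: [-0.0, -0.3, -1.1]
finger_gap: 0.0377
grip_force: 30.2
```

Call:
jog_arm:
  gripper: [0.3,0.3,0.3,0.3,0.3,0.3,0.3,0.3]
  offset:
    - [0.8,5,0]
    - [1.6,11,0]
    - [2.4,17,0]
    - [3.1,22.2,0]
    - [3.1,22.2,-2]
    - [3.1,22.2,-4]
    - [3.1,22.2,-4]
    - [3.1,22.2,-4]
  twist: [0,0,0,0,0,0,0,0]

```text
clock: 25.7
tcp_pos: [0.5171, 0.0313, 0.0601]
orientation: [0.0, 0.543, 0.839, 0.0]
wrist_force: [-0.1, 0.3, -0.3]
finger_gap: 0.0376
grip_force: 30.2
```

```bash
python3 - <<'E'
from nest import *
w=snap("wrist"); s=env.get_state();print(s["tcp_pos"],s["finger_gap"],s["orientation"])
g=cv2.cvtColor(w["image"],cv2.COLOR_RGB2GRAY)
# held watch: bright/dial disc near tcp by depth; crystal height
T=np.array(w["cam_to_world"]); H,W=g.shape; v,u=np.mgrid[0:H,0:W]
o,d=ray(w,np.c_[u.ravel(),v.ravel()]); X=(o+d*w["z_map"].reshape(-1,1)).reshape(H,W,3)
t=s["tcp_pos"]; k=(np.hypot(X[...,0]-t[0],X[...,1]-t[1])<.030)&(X[...,2]>t[2]+.028)&(X[...,2]<t[2]+.043)&(np.abs(u-281)<35)
kk=cv2.morphologyEx(k.astype(np.uint8),cv2.MORPH_OPEN,np.ones((5,5)))
print(kk.sum(),X[kk>0].mean(0),np.median(X[kk>0],0),X[kk>0].min(0),X[kk>0].max(0))
# placed watch on plate
k=(np.hypot(X[...,0]-.5855,X[...,1]-.041)<.03)&(X[...,2]>.0615)&(X[...,2]<.073)
print("placed",k.sum(),X[k].mean(0),X[k].min(0),X[k].max(0))
cv2.imwrite("pics/w9.png",cv2.cvtColor(w["image"],cv2.COLOR_RGB2BGR))
E
```

```text
[0.51741853 0.03118376 0.06031376] 0.03801109832303694 [6.96467721e-04 5.43461571e-01 8.39433673e-01 3.79711966e-04]
3857 [0.51487523 0.03405    0.09256121] [0.51464397 0.03430564 0.09269669] [0.49756471 0.0147936  0.08832682] [0.53443279 0.05201217 0.09471551]
placed 2652 [0.58314021 0.04374511 0.06559921] [0.56353137 0.02538748 0.06150287] [0.60739604 0.06163498 0.06830852]
```

Call:
jog_arm:
  gripper: [0.3,0.3,0.3,0.3,0.3,0.3,0.3,0.3]
  offset:
    - [0,0,-1]
    - [0,0,-2]
    - [0,0,-2.3]
    - [0,0,-2.5]
    - [0,0,-2.6]
    - [0,0,-2.7]
    - [0,0,-2.7]
    - [0,0,-2.7]
  twist: [0,0,0,0,0,0,0,0]

```text
clock: 26.75
tcp_pos: [0.5167, 0.0315, 0.0332]
orientation: [0.0, 0.543, 0.84, 0.0]
wrist_force: [-2.6, 0.2, 5.9]
finger_gap: 0.0377
grip_force: 32.0
```

Call:
jog_arm:
  gripper: [0.5,0.58,0.6,0.6,0.6,0.6,0.6,0.6]
  offset:
    - [0,0,0]
    - [0,0,0]
    - [0,0,0]
    - [0,0,1]
    - [0,0,3]
    - [0,0,6]
    - [0,-3,9]
    - [1,-8,9]
  twist: [0,0,0,0,0,0,0,0]

```text
clock: 27.75
tcp_pos: [0.5285, -0.0485, 0.1259]
orientation: [0.003, 0.542, 0.84, 0.001]
wrist_force: [0.9, 0.8, -0.6]
finger_gap: 0.0512
grip_force: 0.0
```

Call:
jog_arm:
  gripper: [0.65,0.65,0.65,0.65,0.65,0.65,0.65,0.65]
  offset:
    - [1,-5,0]
    - [2,-10,0]
    - [3,-16,0]
    - [4,-22,-1]
    - [6.6,-28,-3]
    - [6.6,-30.5,-5]
    - [6.6,-30.7,-8]
    - [6.6,-30.7,-8]
  twist: [-10,-20,-30,-40,-44.6,-44.6,-44.6,-44.6]

```text
clock: 28.75
tcp_pos: [0.5906, -0.3547, 0.0396]
orientation: [-0.003, 0.821, 0.57, -0.001]
wrist_force: [0.4, 0.2, -0.4]
finger_gap: 0.0554
grip_force: 0.0
```

```bash
python3 - <<'E'
from nest import *
w=snap("wrist","w10.png"); s=env.get_state();print(s["tcp_pos"],s["finger_gap"],s["orientation"])
hsv=cv2.cvtColor(w["image"],cv2.COLOR_RGB2HSV)
m=((hsv[...,2]>110)&(hsv[...,1]<90)).astype(np.uint8)
n,l,st,c=cv2.connectedComponentsWithStats(m)
for i in range(1,n):
    if 300<st[i,4]<4000: print(st[i].tolist(),c[i],np.round(plane(w,[c[i]],.0115)[0],4))
print(project(w,np.array([[*s["tcp_pos"][:2],.0115]])))
E
```

```text
[ 0.59170703 -0.35488802  0.04157558] 0.055276381922238334 [-1.36654101e-03  8.21277809e-01  5.70526733e-01 -3.73924661e-04]
[256, 196, 63, 57, 2367] [286.82509506 225.88466413] [ 0.594  -0.3541  0.0115]
[[284.03735707 228.00558496]]
```

Call:
jog_arm:
  gripper: [0.65,0.65,0.65,0.65,0.65,0.3,0.3,0.3]
  offset:
    - [0.1,0,-2]
    - [0.1,0,-4]
    - [0.1,0,-5.2]
    - [0.1,0,-6.3]
    - [0.1,0,-6.3]
    - [0.1,0,-6.3]
    - [0.1,0,-6.3]
    - [0.1,0,-6.3]
  twist: [0,0,0,0,0,0,0,0]

```text
clock: 29.8
tcp_pos: [0.5942, -0.3558, -0.0197]
orientation: [0.001, 0.821, 0.571, 0.0]
wrist_force: [-1.7, 1.9, 3.4]
finger_gap: 0.0377
grip_force: 30.1
```

Call:
jog_arm:
  gripper: [0.3,0.3,0.3,0.3,0.3,0.3,0.3,0.3]
  offset:
    - [0,0,1]
    - [0,0,3]
    - [0,0,6]
    - [0,0,9]
    - [0,0,11]
    - [0,2,12]
    - [-1,6,12]
    - [-1,12,12]
  twist: [0,0,0,0,0,0,0,0]

```text
clock: 30.8
tcp_pos: [0.5826, -0.2342, 0.0987]
orientation: [-0.0, 0.822, 0.57, -0.0]
wrist_force: [0.2, 1.1, -0.1]
finger_gap: 0.0374
grip_force: 30.2
```

Call:
jog_arm:
  gripper: [0.3,0.3,0.3,0.3,0.3,0.3,0.3,0.3]
  offset:
    - [-0.8,5,0]
    - [-1.6,11,0]
    - [-2.4,17,0]
    - [-3.2,23,0]
    - [-3.9,29,0]
    - [-3.9,33,0]
    - [-3.9,33,-2]
    - [-3.9,33,-4]
  twist: [10,20,30,30,30,30,30,30]

```text
clock: 31.8
tcp_pos: [0.5433, 0.0965, 0.0586]
orientation: [-0.0, 0.644, 0.765, -0.0]
wrist_force: [0.0, -0.3, -0.9]
finger_gap: 0.0376
grip_force: 30.2
```

```bash
cat > depth.py <<'E'
from nest import *
def cloud(w):
    H,W=w["z_map"].shape; v,u=np.mgrid[0:H,0:W]
    o,d=ray(w,np.c_[u.ravel(),v.ravel()]); return (o+d*w["z_map"].reshape(-1,1)).reshape(H,W,3)
def at(X,c,r,z0,z1):
    k=(np.hypot(X[...,0]-c[0],X[...,1]-c[1])<r)&(X[...,2]>z0)&(X[...,2]<z1)
    if k.sum()<30: return "none"
    P=X[k]; A=np.c_[P[:,:2],np.ones(len(P))]; return int(k.sum()),np.round(P.mean(0),4),"mid",np.round((np.percentile(P,1,0)+np.percentile(P,99,0))/2,4)
E
python3 - <<'E'
from depth import *
w=snap("wrist","w11.png"); s=env.get_state();t=s["tcp_pos"];print(t,s["finger_gap"],s["orientation"])
X=cloud(w); print("held",at(X,t,.03,t[2]+.029,t[2]+.04))
for p in((.5855,.041),(.5172,.0312)): print(at(X,p,.03,.0615,.073))
for k,v in nestring(w,(.5478,.0553),(.548,.0555)).items(): print(k,np.round(v[0],4),v[1:])
E
```

```text
[0.54134462 0.09605073 0.05576569] 0.03765151190302608 [-0.00192571  0.64474344  0.76439506 -0.00154208]
held (4578, array([0.5414, 0.0996, 0.0909]), 'mid', array([0.5405, 0.0993, 0.0902]))
(805, array([0.5741, 0.043 , 0.0655]), 'mid', array([0.574 , 0.0431, 0.0646]))
(635, array([0.527 , 0.0366, 0.0654]), 'mid', array([0.5279, 0.0365, 0.0646]))
nest [0.5487 0.0553] (np.float64(0.0005786834533515091), 45)
ring [0.5486 0.0534 0.0784] (np.float64(0.0007282653001319584), 1162)
```

Call:
jog_arm:
  gripper: [0.3,0.3,0.3,0.3,0.3,0.3,0.3,0.3]
  offset:
    - [0,0,-1]
    - [0,0,-1.8]
    - [0,0,-2.1]
    - [0,0,-2.3]
    - [0,0,-2.4]
    - [0,0,-2.5]
    - [0,0,-2.5]
    - [0,0,-2.5]
  twist: [0,0,0,0,0,0,0,0]

```text
clock: 32.85
tcp_pos: [0.5447, 0.0945, 0.0344]
orientation: [0.0, 0.646, 0.764, 0.0]
wrist_force: [-0.5, -0.7, -0.4]
finger_gap: 0.0377
grip_force: 30.2
```

Call:
jog_arm:
  gripper: [0.3,0.3,0.3,0.3,0.3,0.3,0.3,0.3]
  offset:
    - [-0.1,0,-0.1]
    - [-0.1,0,-0.15]
    - [-0.1,0,-0.15]
    - [-0.1,0,-0.15]
    - [-0.1,0,-0.15]
    - [-0.1,0,-0.15]
    - [-0.1,0,-0.15]
    - [-0.1,0,-0.15]
  twist: [0,0,0,0,0,0,0,0]

```text
clock: 33.85
tcp_pos: [0.544, 0.0945, 0.0333]
orientation: [0.0, 0.646, 0.764, 0.0]
wrist_force: [-2.5, -0.8, 5.2]
finger_gap: 0.0374
grip_force: 31.9
```

Call:
jog_arm:
  gripper: [0.5,0.58,0.6,0.6,0.6,0.6,0.6,0.6]
  offset:
    - [0,0,0]
    - [0,0,0]
    - [0,0,0]
    - [0,0,1]
    - [0,0,3]
    - [0,0,6]
    - [-1,-3,11]
    - [-3,-3,16]
  twist: [0,0,0,0,0,0,10,20]

```text
clock: 34.85
tcp_pos: [0.5137, 0.0632, 0.1946]
orientation: [0.0, 0.501, 0.865, -0.0]
wrist_force: [0.6, -0.4, 0.6]
finger_gap: 0.0511
grip_force: 0.0
```

Call:
jog_arm:
  gripper: [0.6,0.6,0.6,0.6,0.6,0.6,0.6,0.6]
  offset:
    - [2,-2,2]
    - [4,-4,2]
    - [4,-4,2]
    - [4,-4,2]
    - [4,-4,2]
    - [4,-4,2]
    - [4,-4,2]
    - [4,-4,2]
  twist: [10,20,30,40,50,58,58,58]

```text
clock: 35.85
tcp_pos: [0.5537, 0.0245, 0.2132]
orientation: [0.0, 0.022, 1.0, 0.0]
wrist_force: [-0.6, 0.2, -0.4]
finger_gap: 0.0514
grip_force: 0.0
```

```bash
python3 - <<'E'
from depth import *
w=snap("wrist","w12.png"); s=env.get_state();t=s["tcp_pos"];print(t,s["finger_gap"],s["orientation"])
X=cloud(w)
for p in((.5429,.0952),(.5855,.041),(.5172,.0312)):
    print(at(X,p,.025,.0625,.073)); k=np.hypot(X[...,0]-p[0],X[...,1]-p[1])<.012; P=X[k]; print(" tilt",np.round(np.linalg.lstsq(np.c_[P[:,:2],np.ones(len(P))],P[:,2],rcond=None)[0],3),np.median(P[:,2]))
for k,v in nestring(w,(.5478,.0553),(.548,.0555)).items(): print(k,np.round(v[0],4),v[1:])
print("rib",at(X,(.507,-.0845),.03,.077,.09))
print("roof",at(X,(.507,-.0845),.035,.061,.072))
E
```

```text
[0.55369374 0.02450427 0.21308685] 0.05119575076875828 [1.77558815e-04 2.19437574e-02 9.99759190e-01 3.64596672e-05]
(993, array([0.542 , 0.0947, 0.0658]), 'mid', array([0.5423, 0.0949, 0.0653]))
 tilt [  1.101 -16.087   1.073] 0.3175482399331655
(898, array([0.5845, 0.0409, 0.0657]), 'mid', array([0.5855, 0.0412, 0.0651]))
 tilt [-0.004  0.004  0.068] 0.06620497649205587
(1064, array([0.5147, 0.0325, 0.0658]), 'mid', array([0.5151, 0.0326, 0.0653]))
 tilt [-0.002 -0.009  0.067] 0.06614558707070264
nest [0.5485 0.0549] (np.float64(0.0006486703521662111), 90)
ring [0.5491 0.0549 0.0782] (np.float64(0.0008198086684108484), 703)
rib (487, array([ 0.5119, -0.0864,  0.0827]), 'mid', array([ 0.512 , -0.0869,  0.0812]))
roof (2245, array([ 0.5099, -0.0851,  0.0653]), 'mid', array([ 0.512 , -0.087 ,  0.0659]))
```

View pics/w12.png

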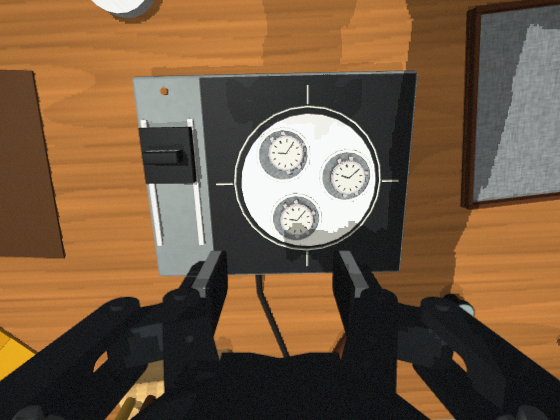

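All three watches lie flat in the pockets at (283,152), (346,175) and (297,216), and the plate is concentric at (309,177). The cover's rib is at (163,156). Next I'll push the cover open with closed fingers.

Call:
jog_arm:
  gripper: [0,0,0,0,0,0,0,0]
  offset:
    - [-3,-5,-2]
    - [-6,-9,-5]
    - [-7.2,-11.1,-9]
    - [-7.2,-11.1,-12]
    - [-7.2,-11.1,-14.5]
    - [-7.2,-11.1,-16]
    - [-7.2,-11.1,-16.8]
    - [-7.2,-11.1,-16.8]
  twist: [0,0,0,0,0,0,0,0]

```text
clock: 36.9
tcp_pos: [0.4818, -0.0864, 0.0448]
orientation: [-0.0, 0.021, 1.0, 0.0]
wrist_force: [0.6, 0.7, -0.5]
finger_gap: 0.0002
grip_force: 0.0
```

Call:
jog_arm:
  gripper: [0,0,0,0,0,0,0,0]
  offset:
    - [0.6,0,0]
    - [1.3,0,0]
    - [2.2,0,0]
    - [3.2,-0.1,0]
    - [4.2,-0.1,0]
    - [5.2,-0.1,0]
    - [6.2,-0.2,0]
    - [6.8,-0.2,0]
  twist: [0,0,0,0,0,0,0,0]

```text
clock: 37.9
tcp_pos: [0.5503, -0.0884, 0.0446]
orientation: [-0.0, 0.021, 1.0, 0.0]
wrist_force: [-1.6, -0.3, 1.5]
finger_gap: -0.0001
grip_force: 0.9
```

Pushing with 1.6 N; creep to the stop.

Call:
jog_arm:
  gripper: [0,0,0,0,0,0,0,0]
  offset:
    - [0.3,0,0]
    - [0.6,0,0]
    - [0.8,0,0]
    - [1.0,0,0]
    - [1.0,0,0]
    - [1.0,0,0]
    - [1.0,0,0]
    - [1.0,0,0]
  twist: [0,0,0,0,0,0,0,0]

```text
clock: 38.9
tcp_pos: [0.5598, -0.0885, 0.0449]
orientation: [0.0, 0.021, 1.0, 0.0]
wrist_force: [-0.5, -0.5, -1.4]
finger_gap: -0.0003
grip_force: 0.3
```

Call:
jog_arm:
  gripper: [0,0,0,0,0,0,0,0]
  offset:
    - [0.1,0,0]
    - [0.2,0,0]
    - [0.3,0,0]
    - [0.3,0,0]
    - [0.3,0,0]
    - [0.3,0,0]
    - [0.3,0,0]
    - [0.3,0,0]
  twist: [0,0,0,0,0,0,0,0]

```text
clock: 39.9
tcp_pos: [0.5626, -0.0885, 0.0448]
orientation: [-0.0, 0.021, 1.0, 0.0]
wrist_force: [-2.2, 0.1, 2.5]
finger_gap: -0.0005
grip_force: 1.2
```

Call:
jog_arm:
  gripper: [0,0,0,0,0,0,0,0]
  offset:
    - [0.1,0,0]
    - [0.2,0,0]
    - [0.3,0,0]
    - [0.3,0,0]
    - [0.3,0,0]
    - [0.3,0,0]
    - [0.3,0,0]
    - [0.3,0,0]
  twist: [0,0,0,0,0,0,0,0]

```text
clock: 40.9
tcp_pos: [0.5627, -0.0884, 0.0447]
orientation: [-0.003, 0.021, 1.0, -0.0]
wrist_force: [-10.3, -1.3, 9.1]
finger_gap: -0.0002
grip_force: 5.1
```

Call:
jog_arm:
  gripper: [0,0,0,0,0,0,0,0]
  offset:
    - [-2,0,1]
    - [-4,0,5]
    - [-4,0,10]
    - [-4,3,13]
    - [-4,6,13]
    - [-4,6,13]
    - [-4,6,13]
    - [-4,6,13]
  twist: [0,0,0,0,0,0,0,0]

```text
clock: 41.9
tcp_pos: [0.5257, -0.0291, 0.1743]
orientation: [-0.0, 0.021, 1.0, 0.0]
wrist_force: [-1.0, 0.1, 0.9]
finger_gap: 0.0001
grip_force: 0.0
```

```bash
python3 - <<'E'
from depth import *
w=snap("wrist","w13.png"); s=env.get_state();t=s["tcp_pos"];print(t)
X=cloud(w)
print("rib",at(X,(.578,-.09),.03,.077,.09)); print("roof",at(X,(.578,-.09),.04,.062,.072))
print("button",at(X,(.512,-.087),.022,.0555,.0625))
for p in((.5429,.0952),(.5855,.041),(.5172,.0312)): print(at(X,p,.025,.0625,.073))
for k,v in nestring(w,(.5478,.0553),(.548,.0555)).items(): print(k,np.round(v[0],4),v[1:])
E
```

```text
[ 0.52566646 -0.02913185  0.17434562]
rib (523, array([ 0.5767, -0.0884,  0.0824]), 'mid', array([ 0.5776, -0.0888,  0.0809]))
roof (2212, array([ 0.5747, -0.088 ,  0.0653]), 'mid', array([ 0.5776, -0.089 ,  0.0668]))
button (425, array([ 0.5117, -0.0871,  0.0582]), 'mid', array([ 0.5119, -0.0872,  0.058 ]))
(1199, array([0.5418, 0.0941, 0.0657]), 'mid', array([0.5427, 0.0946, 0.0652]))
(1055, array([0.5843, 0.0405, 0.0657]), 'mid', array([0.5853, 0.0409, 0.0652]))
(1273, array([0.5144, 0.0319, 0.0658]), 'mid', array([0.5148, 0.0321, 0.0653]))
nest [0.5482 0.0544] (np.float64(0.0007273639261321766), 90)
ring [0.5492 0.0549 0.0782] (np.float64(0.0010313526507507824), 793)
```

Call:
jog_arm:
  gripper: [0,0,0,0,0,0,0,0]
  offset:
    - [-1.4,-5.8,0]
    - [-1.4,-5.8,-5]
    - [-1.4,-5.8,-9]
    - [-1.4,-5.8,-11.5]
    - [-1.4,-5.8,-13]
    - [-1.4,-5.8,-13.9]
    - [-1.4,-5.8,-14.2]
    - [-1.4,-5.8,-14.2]
  twist: [0,0,0,0,0,0,0,0]

```text
clock: 42.95
tcp_pos: [0.5122, -0.0866, 0.0334]
orientation: [0.001, 0.021, 1.0, -0.0]
wrist_force: [0.5, 0.0, 0.4]
finger_gap: 0.0003
grip_force: 0.0
```

Call:
jog_arm:
  gripper: [0,0,0,0,0,0,0,0]
  offset:
    - [0,0,-0.2]
    - [0,0,-0.4]
    - [0,0,-0.6]
    - [0,0,-0.7]
    - [0,0,-0.75]
    - [0,0,-0.75]
    - [0,0,-0.75]
    - [0,0,-0.75]
  twist: [0,0,0,0,0,0,0,0]

```text
clock: 43.95
tcp_pos: [0.5124, -0.0867, 0.0261]
orientation: [0.001, 0.021, 1.0, -0.0]
wrist_force: [0.7, 0.3, 7.0]
finger_gap: -0.0001
grip_force: 3.5
```

Call:
jog_arm:
  gripper: [0,0,0,0,0,0,0,0]
  offset:
    - [0,0,-0.1]
    - [0,0,-0.1]
    - [0,0,3]
    - [0,0,7]
    - [3,0,8]
    - [6,0,8]
    - [9.5,-0.2,8]
    - [9.5,-0.2,8]
  twist: [0,0,0,0,0,0,0,0]

```text
clock: 44.95
tcp_pos: [0.608, -0.0886, 0.1042]
orientation: [-0.0, 0.021, 1.0, 0.0]
wrist_force: [-0.2, -0.6, 0.8]
finger_gap: 0.0003
grip_force: 0.0
```

Call:
jog_arm:
  gripper: [0,0,0,0,0,0,0,0]
  offset:
    - [0,0,-3]
    - [0,0,-5]
    - [0,0,-6.1]
    - [0,0,-6.1]
    - [-0.7,0,-6.1]
    - [-1.6,0,-6.1]
    - [-2.6,0,-6.1]
    - [-3.6,0,-6.1]
  twist: [0,0,0,0,0,0,0,0]

```text
clock: 45.95
tcp_pos: [0.5706, -0.0885, 0.0451]
orientation: [0.001, 0.021, 1.0, 0.0]
wrist_force: [1.6, 0.4, 1.1]
finger_gap: -0.0001
grip_force: 1.0
```

Call:
jog_arm:
  gripper: [0,0,0,0,0,0,0,0]
  offset:
    - [-0.8,0,0]
    - [-1.6,0,0]
    - [-2.4,0.1,0]
    - [-3.1,0.1,0]
    - [-3.6,0.1,0]
    - [-3.8,0.1,0]
    - [-3.9,0.1,0]
    - [-3.9,0.1,0]
  twist: [0,0,0,0,0,0,0,0]

```text
clock: 46.95
tcp_pos: [0.5315, -0.0875, 0.0442]
orientation: [-0.0, 0.021, 1.0, 0.0]
wrist_force: [0.0, -0.3, 0.4]
finger_gap: -0.0003
grip_force: 0.5
```

Call:
jog_arm:
  gripper: [0,0,0,0,0,0,0,0]
  offset:
    - [-0.1,0,0]
    - [-0.2,0,0]
    - [-0.3,0,0]
    - [-0.3,0,0]
    - [-0.3,0,0]
    - [-0.3,0,0]
    - [-0.3,0,0]
    - [-0.3,0,0]
  twist: [0,0,0,0,0,0,0,0]

```text
clock: 47.95
tcp_pos: [0.5305, -0.0875, 0.0443]
orientation: [0.002, 0.021, 1.0, 0.0]
wrist_force: [6.9, 1.0, -3.5]
finger_gap: 0.0002
grip_force: 3.3
```

Call:
jog_arm:
  gripper: [0,0,0,0,0.6,0.6,0.6,0.6]
  offset:
    - [1,0,1]
    - [1,0,5]
    - [1,2,10]
    - [1,6,14]
    - [1,11,16]
    - [1,14,16]
    - [1,14,16]
    - [1,14,16]
  twist: [0,0,0,0,0,0,0,0]

```text
clock: 48.95
tcp_pos: [0.5379, 0.0522, 0.2037]
orientation: [-0.001, 0.021, 1.0, -0.0]
wrist_force: [-0.2, -0.4, 0.5]
finger_gap: 0.0512
grip_force: 0.0
```

```bash
python3 - <<'E'
from depth import *
w=snap("wrist","w14.png"); s=env.get_state();t=s["tcp_pos"];print(t)
X=cloud(w)
print("rib",at(X,(.512,-.087),.03,.077,.09)); print("roof",at(X,(.512,-.087),.04,.062,.072))
for p in((.5429,.0952),(.5855,.041),(.5172,.0312)): print(at(X,p,.025,.0625,.073))
# tray: rim points and floor
k=(X[...,1]>.2)&(X[...,1]<.43)&(X[...,0]>.33)&(X[...,0]<.65)&(X[...,2]>.013)&(X[...,2]<.022)
r=cv2.minAreaRect(X[k][:,:2].astype(np.float32)*1000); print("tray",k.sum(),r)
E
```

```text
[0.53807223 0.05177979 0.20366483]
rib (489, array([ 0.5114, -0.086 ,  0.0827]), 'mid', array([ 0.5116, -0.0865,  0.081 ]))
roof (2314, array([ 0.5105, -0.0849,  0.0653]), 'mid', array([ 0.5117, -0.0867,  0.0657]))
(1009, array([0.5418, 0.0947, 0.0658]), 'mid', array([0.5424, 0.0953, 0.0653]))
(897, array([0.5859, 0.0337, 0.0658]), 'mid', array([0.5867, 0.034 , 0.0653]))
(1068, array([0.5144, 0.0325, 0.0658]), 'mid', array([0.5145, 0.0325, 0.0653]))
tray 2640 ((483.3166198730469, 308.9624328613281), (220.92726135253906, 134.82481384277344), 4.5876946449279785)
```

```bash
python3 - <<'E'
from depth import *
import pickle
w=pickle.load(open("last_wrist.pkl","rb")); X=cloud(w)
for r in(.03,.036): print(at(X,(.5867,.034),r,.0625,.075))
print("all tall",at(X,(.5867,.034),.05,.0595,.075),project(w,np.array([[.5855,.041,.067]])))
k=(X[...,2]>.0625)&(X[...,2]<.078)&(np.hypot(X[...,0]-.5867,X[...,1]-.034)<.05)
n,l,st,c=cv2.connectedComponentsWithStats(k.astype(np.uint8))
for i in range(1,n):
    if st[i,4]>40: P=X[l==i]; print(st[i].tolist(),np.round(P.min(0),4),np.round(P.max(0),4),np.round(np.linalg.lstsq(np.c_[P[:,:2],np.ones(len(P))],P[:,2],rcond=None)[0],3))
cv2.imwrite("pics/w14c.png",cv2.cvtColor(cv2.resize(w["image"][130:290,200:420],None,fx=3,fy=3),cv2.COLOR_RGB2BGR))
E
```

```text
(902, array([0.586 , 0.0336, 0.0657]), 'mid', array([0.5868, 0.0339, 0.0653]))
(902, array([0.586 , 0.0336, 0.0657]), 'mid', array([0.5868, 0.0339, 0.0653]))
all tall (947, array([0.5856, 0.0338, 0.0655]), 'mid', array([0.5867, 0.0345, 0.0641])) [[270.68009654 238.98907787]]
[247, 220, 37, 39, 902] [0.5657 0.0158 0.0625] [0.6085 0.0539 0.0682] [ 0.012 -0.011  0.059]
```

View pics/w14c.png

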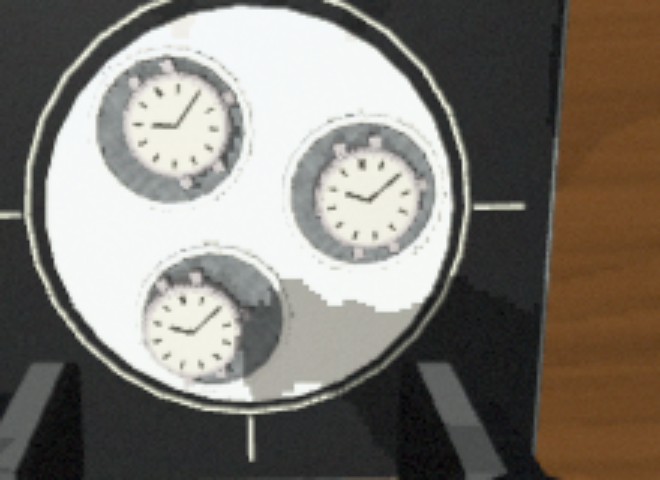

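The last allowed picture shows the far watch nudged sideways inside its pocket, at (190,325) against a pocket centre of about (215,318), about 7 mm off. That is a knock, and it may have come before the press. So I'll re-centre the watch and repeat the open, press and close.

Call:
jog_arm:
  gripper: [0.62,0.62,0.62,0.62,0.62,0.62,0.62,0.62]
  offset:
    - [2,-1,-1]
    - [5,-1.9,-2]
    - [5,-1.9,-4]
    - [5,-1.9,-6]
    - [5,-1.9,-8]
    - [5,-1.9,-10]
    - [5,-1.9,-12]
    - [5,-1.9,-12]
  twist: [-10,-20,-30,-40,-50,-60,-69.3,-69.3]

```text
clock: 50.0
tcp_pos: [0.5868, 0.0323, 0.0822]
orientation: [-0.002, 0.586, 0.81, -0.001]
wrist_force: [-0.1, -0.2, 0.6]
finger_gap: 0.0532
grip_force: 0.0
```

```bash
python3 - <<'E'
from depth import *
w=snap("wrist","w15.png"); s=env.get_state();t=s["tcp_pos"];print(t,s["finger_gap"])
X=cloud(w); print(at(X,(.5868,.034),.027,.0625,.073))
for p in((.5429,.0952),(.5172,.0312)): print(at(X,p,.025,.0625,.073))
# lug axis: PCA-free: min-area rect of watch blob
k=((np.hypot(X[...,0]-.5868,X[...,1]-.034)<.027)&(X[...,2]>.0605)&(X[...,2]<.073)); print(cv2.minAreaRect((X[k][:,:2]*1000).astype(np.float32)))
E
```

```text
[0.5877687  0.03246197 0.08349245] 0.05282668567231324
(2508, array([0.5867, 0.0349, 0.0658]), 'mid', array([0.587 , 0.0347, 0.0652]))
(3341, array([0.5426, 0.0957, 0.0659]), 'mid', array([0.5425, 0.0957, 0.0653]))
(2740, array([0.5154, 0.0338, 0.0659]), 'mid', array([0.5151, 0.0333, 0.0652]))
((586.9832153320312, 33.798770904541016), (36.07670593261719, 40.867034912109375), 65.01058959960938)
```

Call:
jog_arm:
  gripper: [0.62,0.62,0.62,0.62,0.62,0.3,0.3,0.3]
  offset:
    - [0,0,-2]
    - [0,0,-3.5]
    - [0,0,-4.5]
    - [0,0,-5.15]
    - [0,0,-5.15]
    - [0,0,-5.15]
    - [0,0,-5.15]
    - [0,0,-5.15]
  twist: [0,0,0,0,0,0,0,0]

```text
clock: 51.05
tcp_pos: [0.589, 0.0335, 0.0335]
orientation: [0.0, 0.586, 0.811, 0.0]
wrist_force: [-1.4, -0.2, 4.5]
finger_gap: 0.037
grip_force: 30.1
```

Call:
jog_arm:
  gripper: [0.3,0.3,0.3,0.3,0.3,0.3,0.3,0.3]
  offset:
    - [0,0,0.5]
    - [0,0,1]
    - [-0.1,0.4,1]
    - [-0.1,0.8,1]
    - [-0.1,0.8,1]
    - [-0.1,0.8,0.5]
    - [-0.1,0.8,0.2]
    - [-0.1,0.8,0.1]
  twist: [0,0,0,0,0,0,0,0]

```text
clock: 52.05
tcp_pos: [0.5873, 0.0415, 0.0336]
orientation: [-0.0, 0.586, 0.81, -0.0]
wrist_force: [-1.0, 0.5, 4.4]
finger_gap: 0.0369
grip_force: 31.6
```

Call:
jog_arm:
  gripper: [0.5,0.58,0.6,0.6,0.6,0.3,0,0]
  offset:
    - [0,0,0]
    - [0,0,0]
    - [0,0,0]
    - [0,0,1]
    - [0,0,4]
    - [0,-3,8]
    - [-3,-7,12]
    - [-6,-7,14]
  twist: [0,0,0,0,0,10,20,30]

```text
clock: 53.05
tcp_pos: [0.5285, -0.0308, 0.1768]
orientation: [0.002, 0.355, 0.935, 0.0]
wrist_force: [0.2, 0.1, 0.4]
finger_gap: 0.0003
grip_force: 0.0
```

Call:
jog_arm:
  gripper: [0,0,0,0,0,0,0,0]
  offset:
    - [0,0,0]
    - [0,0,0]
    - [0,0,0]
    - [0,0,0]
    - [0,0,0]
    - [0,0,0]
    - [0,0,0]
    - [0,0,0]
  twist: [10,20,30,39.3,39.3,39.3,39.3,39.3]

```text
clock: 54.05
tcp_pos: [0.5276, -0.0285, 0.1738]
orientation: [-0.0, 0.021, 1.0, 0.0]
wrist_force: [-0.5, -0.0, 0.7]
finger_gap: 0.0
grip_force: 0.0
```

```bash
cat > chk.py <<'E'
from depth import *
w=snap("wrist"); s=env.get_state();t=s["tcp_pos"];print(t,s["clock"])
X=cloud(w)
print("rib",at(X,(.512,-.087),.03,.077,.09),at(X,(.578,-.089),.03,.077,.09))
for p in((.5429,.0952),(.5868,.041),(.5172,.0312)): print(at(X,p,.027,.0625,.073))
for k,v in nestring(w,(.5478,.0553),(.548,.0555)).items(): print(k,np.round(v[0],4),v[1:])
E
python3 chk.py
```

```text
[ 0.52763319 -0.02848849  0.17375255] 54.1
rib (598, array([ 0.5114, -0.0868,  0.0827]), 'mid', array([ 0.5119, -0.0871,  0.0812])) none
(1208, array([0.5419, 0.0941, 0.0657]), 'mid', array([0.5424, 0.0945, 0.0651]))
(1054, array([0.5849, 0.0409, 0.0657]), 'mid', array([0.5859, 0.0411, 0.0651]))
(1279, array([0.5144, 0.032 , 0.0658]), 'mid', array([0.5147, 0.0323, 0.0654]))
nest [0.5483 0.0543] (np.float64(0.000729902425854649), 90)
ring [0.5495 0.055  0.0784] (np.float64(0.0010367355297354241), 797)
```

Call:
jog_arm:
  gripper: [0,0,0,0,0,0,0,0]
  offset:
    - [-3,-4,-1]
    - [-4.6,-5.8,-4]
    - [-4.6,-5.8,-8]
    - [-4.6,-5.8,-11]
    - [-4.6,-5.8,-12.9]
    - [-4.6,-5.8,-12.9]
    - [-3.9,-5.8,-12.9]
    - [-3,-5.8,-12.9]
  twist: [0,0,0,0,0,0,0,0]

```text
clock: 55.1
tcp_pos: [0.4991, -0.0868, 0.046]
orientation: [0.001, 0.021, 1.0, -0.0]
wrist_force: [-1.3, -0.4, 1.8]
finger_gap: -0.0
grip_force: 0.9
```

Call:
jog_arm:
  gripper: [0,0,0,0,0,0,0,0]
  offset:
    - [1,0,0]
    - [2,0,0]
    - [3,0,0]
    - [4,-0.1,0]
    - [5,-0.2,0]
    - [5.8,-0.2,0]
    - [6.4,-0.2,0]
    - [6.5,-0.2,0]
  twist: [0,0,0,0,0,0,0,0]

```text
clock: 56.1
tcp_pos: [0.5626, -0.0885, 0.0445]
orientation: [-0.0, 0.021, 1.0, 0.0]
wrist_force: [-2.7, 0.8, -0.2]
finger_gap: -0.0005
grip_force: 1.4
```

Call:
jog_arm:
  gripper: [0,0,0,0,0,0,0,0]
  offset:
    - [0.1,0,0]
    - [0.2,0,0]
    - [0.25,0,0]
    - [0.25,0,0]
    - [0.25,0,0]
    - [0.25,0,0]
    - [0.25,0,0]
    - [0.25,0,0]
  twist: [0,0,0,0,0,0,0,0]

```text
clock: 57.1
tcp_pos: [0.5627, -0.0884, 0.0445]
orientation: [-0.002, 0.021, 1.0, -0.0]
wrist_force: [-7.7, 1.2, 2.9]
finger_gap: 0.0001
grip_force: 3.8
```

Call:
jog_arm:
  gripper: [0,0,0,0,0,0,0,0]
  offset:
    - [-2,0,1]
    - [-4,0,5]
    - [-4,3,10]
    - [-4,6,13]
    - [-4,6,13]
    - [-4,6,13]
    - [-4,6,13]
    - [-4,6,13]
  twist: [0,0,0,0,0,0,0,0]

```text
clock: 58.1
tcp_pos: [0.5247, -0.029, 0.1736]
orientation: [-0.001, 0.022, 1.0, 0.0]
wrist_force: [-0.1, 0.3, 0.0]
finger_gap: 0.0002
grip_force: 0.0
```

```bash
python3 chk.py
```

```text
[ 0.52474038 -0.02897337  0.17382361] 58.15
rib none (540, array([ 0.5766, -0.0888,  0.0823]), 'mid', array([ 0.5774, -0.0889,  0.0809]))
(1197, array([0.5418, 0.0942, 0.0657]), 'mid', array([0.5426, 0.0945, 0.0652]))
(1056, array([0.585 , 0.041 , 0.0657]), 'mid', array([0.586 , 0.0415, 0.0651]))
(1280, array([0.5144, 0.0319, 0.0658]), 'mid', array([0.5152, 0.0323, 0.0653]))
nest [0.5483 0.0543] (np.float64(0.000722866902100435), 90)
ring [0.5495 0.0549 0.0784] (np.float64(0.0010744198883446874), 795)
```

Call:
jog_arm:
  gripper: [0,0,0,0,0,0,0,0]
  offset:
    - [-1.3,-5.8,0]
    - [-1.3,-5.8,-5]
    - [-1.3,-5.8,-9]
    - [-1.3,-5.8,-11.5]
    - [-1.3,-5.8,-13]
    - [-1.3,-5.8,-13.9]
    - [-1.3,-5.8,-14.2]
    - [-1.3,-5.8,-14.2]
  twist: [0,0,0,0,0,0,0,0]

```text
clock: 59.15
tcp_pos: [0.5127, -0.0866, 0.0333]
orientation: [0.001, 0.021, 1.0, -0.0]
wrist_force: [-0.1, 0.9, -0.1]
finger_gap: -0.0004
grip_force: 0.0
```

Call:
jog_arm:
  gripper: [0,0,0,0,0,0,0,0]
  offset:
    - [0,0,-0.2]
    - [0,0,-0.4]
    - [0,0,-0.6]
    - [0,0,-0.7]
    - [0,0,-0.8]
    - [0,0,-0.8]
    - [0,0,-0.8]
    - [0,0,-0.8]
  twist: [0,0,0,0,0,0,0,0]

```text
clock: 60.15
tcp_pos: [0.513, -0.0867, 0.0261]
orientation: [0.001, 0.021, 1.0, -0.0]
wrist_force: [-0.7, 0.3, 10.6]
finger_gap: 0.0001
grip_force: 5.2
```

Pressed to the bottom (10.6 N). Next, lift, check the watches and close the cover.

Call:
jog_arm:
  gripper: [0,0,0,0,0,0,0,0]
  offset:
    - [0,0,0]
    - [0,0,3]
    - [0,0,7]
    - [1,5.8,14.9]
    - [1,5.8,14.9]
    - [1,5.8,14.9]
    - [1,5.8,14.9]
    - [1,5.8,14.9]
  twist: [0,0,0,0,0,0,0,0]

```text
clock: 61.15
tcp_pos: [0.5209, -0.0289, 0.1721]
orientation: [-0.002, 0.021, 1.0, 0.0]
wrist_force: [-0.1, -0.6, 0.3]
finger_gap: 0.0005
grip_force: 0.0
```

```bash
python3 chk.py
```

```text
[ 0.52106787 -0.02893506  0.17221469] 61.2
rib none (523, array([ 0.5766, -0.0885,  0.0823]), 'mid', array([ 0.5774, -0.0889,  0.0809]))
(1202, array([0.5418, 0.0942, 0.0657]), 'mid', array([0.5425, 0.0948, 0.0652]))
(1058, array([0.5849, 0.041 , 0.0657]), 'mid', array([0.5861, 0.0415, 0.0652]))
(1271, array([0.5144, 0.0319, 0.0658]), 'mid', array([0.5146, 0.0325, 0.0652]))
nest [0.5483 0.0542] (np.float64(0.0007868028675811202), 90)
ring [0.5498 0.055  0.0787] (np.float64(0.0011631256685966295), 821)
```

Call:
jog_arm:
  gripper: [0,0,0,0,0,0,0,0]
  offset:
    - [4,-3,-2]
    - [8.5,-6,-5]
    - [8.5,-6,-9]
    - [8.5,-6,-12]
    - [8.5,-6,-12.9]
    - [8.5,-6,-12.9]
    - [7.5,-6,-12.9]
    - [6.5,-6,-12.9]
  twist: [0,0,0,0,0,0,0,0]

```text
clock: 62.2
tcp_pos: [0.5879, -0.0887, 0.0463]
orientation: [0.002, 0.021, 1.0, -0.0]
wrist_force: [1.2, 0.4, -0.0]
finger_gap: -0.0002
grip_force: 1.0
```

Call:
jog_arm:
  gripper: [0,0,0,0,0,0,0,0]
  offset:
    - [-1,0,-0.1]
    - [-2,0,-0.1]
    - [-3,0.1,-0.1]
    - [-4,0.1,-0.1]
    - [-4.8,0.1,-0.1]
    - [-5.2,0.1,-0.1]
    - [-5.5,0.1,-0.1]
    - [-5.6,0.1,-0.1]
  twist: [0,0,0,0,0,0,0,0]

```text
clock: 63.2
tcp_pos: [0.5309, -0.0873, 0.0436]
orientation: [-0.0, 0.021, 1.0, 0.0]
wrist_force: [2.6, 0.7, 1.0]
finger_gap: -0.0001
grip_force: 0.8
```

Call:
jog_arm:
  gripper: [0,0,0,0,0,0,0,0]
  offset:
    - [-0.1,0,0]
    - [-0.2,0,0]
    - [-0.3,0,0]
    - [-0.3,0,0]
    - [-0.3,0,0]
    - [-0.3,0,0]
    - [-0.3,0,0]
    - [-0.3,0,0]
  twist: [0,0,0,0,0,0,0,0]

```text
clock: 64.2
tcp_pos: [0.5305, -0.0873, 0.0438]
orientation: [0.002, 0.021, 1.0, 0.0]
wrist_force: [8.2, 1.6, -4.3]
finger_gap: -0.0002
grip_force: 3.8
```

Call:
jog_arm:
  gripper: [0,0,0.3,0.62,0.62,0.62,0.62,0.62]
  offset:
    - [1,0,1]
    - [1,0,5]
    - [1.6,4,9]
    - [1.6,9,9]
    - [1.6,14,9]
    - [1.6,18.2,9]
    - [1.6,18.2,8]
    - [1.6,18.2,7]
  twist: [0,-10,-20,-30,-40,-50,-60,-70]

```text
clock: 65.2
tcp_pos: [0.5432, 0.095, 0.1131]
orientation: [-0.0, 0.592, 0.806, -0.001]
wrist_force: [-0.5, -0.2, -0.6]
finger_gap: 0.0529
grip_force: 0.0
```

Call:
jog_arm:
  gripper: [0.62,0.62,0.62,0.62,0.62,0.62,0.62,0.62]
  offset:
    - [0,0,-1]
    - [0,0,-3]
    - [0,0,-3]
    - [0,0,-3]
    - [0,0,-3]
    - [0,0,-3]
    - [0,0,-3]
    - [0,0,-3]
  twist: [-7.9,-7.9,-7.9,-7.9,-7.9,-7.9,-7.9,-7.9]

```text
clock: 66.2
tcp_pos: [0.5442, 0.0945, 0.084]
orientation: [0.0, 0.645, 0.764, 0.0]
wrist_force: [-0.1, 0.0, -0.3]
finger_gap: 0.0527
grip_force: 0.0
```

```bash
python3 chk.py
```

```text
[0.54419892 0.09450591 0.08387362] 66.25
rib none none
(2456, array([0.5421, 0.0964, 0.0658]), 'mid', array([0.5421, 0.0961, 0.0652]))
(1548, array([0.5816, 0.042 , 0.0658]), 'mid', array([0.582 , 0.0429, 0.0651]))
(1239, array([0.521 , 0.0339, 0.0658]), 'mid', array([0.5223, 0.0331, 0.0651]))
nest [0.5486 0.0561] (np.float64(0.003950909498041835), 74)
ring [0.5487 0.0534 0.0786] (np.float64(0.0005719759908750543), 674)
```

Call:
jog_arm:
  gripper: [0.62,0.62,0.62,0.62,0.62,0.3,0.3,0.3]
  offset:
    - [0,0.05,-2]
    - [0,0.05,-3.5]
    - [0,0.05,-4.5]
    - [0,0.05,-5.1]
    - [0,0.05,-5.1]
    - [0,0.05,-5.1]
    - [0,0.05,-5.1]
    - [0,0.05,-5.1]
  twist: [0,0,0,0,0,0,0,0]

```text
clock: 67.25
tcp_pos: [0.5446, 0.095, 0.0335]
orientation: [0.0, 0.645, 0.764, 0.0]
wrist_force: [-0.9, 0.8, 4.9]
finger_gap: 0.0372
grip_force: 30.1
```

Call:
jog_arm:
  gripper: [0.3,0.3,0.3,0.3,0.3,0.3,0.3,0.3]
  offset:
    - [0,0,1]
    - [0,0,3]
    - [0,2,6]
    - [0,6,6]
    - [0,11,6]
    - [0,16,6]
    - [0,20,6]
    - [0,22.2,6]
  twist: [0,0,10,20,30,40,50,60]

```text
clock: 68.25
tcp_pos: [0.5439, 0.3193, 0.093]
orientation: [0.0, 0.172, 0.985, 0.0]
wrist_force: [0.1, 0.3, -0.7]
finger_gap: 0.0376
grip_force: 30.2
```

Call:
jog_arm:
  gripper: [0.3,0.3,0.3,0.3,0.3,0.3,0.3,0.3]
  offset:
    - [0,0,0]
    - [0,0,-2]
    - [0,0,-5]
    - [0,0,-7]
    - [0,0,-8]
    - [0,0,-8]
    - [0,0,-8]
    - [0,0,-8]
  twist: [10,20,20,20,20,20,20,20]

```text
clock: 69.25
tcp_pos: [0.545, 0.3173, 0.0139]
orientation: [0.001, 0.003, 1.0, 0.0]
wrist_force: [0.4, -0.4, -0.7]
finger_gap: 0.0372
grip_force: 30.2
```

```bash
cat > tr.py <<'E'
from depth import *
w=snap("wrist"); s=env.get_state();t=s["tcp_pos"];print(t,s["clock"],s["finger_gap"],s["grip_force"])
X=cloud(w); print("held",at(X,t,.027,t[2]+.028,t[2]+.04))
k=(X[...,1]>.2)&(X[...,1]<.43)&(X[...,0]>.33)&(X[...,0]<.65)&(X[...,2]>.012)&(X[...,2]<.022)
print("rim",np.round(np.percentile(X[k],[.5,99.5],0),4),cv2.minAreaRect((X[k][:,:2]*1000).astype(np.float32)))
k=(X[...,1]>.26)&(X[...,1]<.36)&(X[...,0]>.4)&(X[...,0]<.58)&(X[...,2]<.012); print("floor z",np.median(X[k][:,2]))
for p in((.545,.317),(.485,.312),(.425,.308)): print("tray watch",at(X,p,.03,.0125,.021))
E
python3 tr.py
```

```text
[0.54483228 0.31727312 0.01376133] 69.3 0.03708985097145862 30.17639547586441
held (4545, array([0.5416, 0.3175, 0.0462]), 'mid', array([0.5421, 0.3174, 0.0477]))
rim [[0.4207 0.2394 0.0121]
 [0.5926 0.3973 0.0188]] ((503.1490478515625, 319.095458984375), (179.37277221679688, 150.11557006835938), 4.355093479156494)
floor z 0.005697054662705037
tray watch none
tray watch none
tray watch none
```

Call:
jog_arm:
  gripper: [0.3,0.3,0.3,0.3,0.3,0.3,0.3,0.3]
  offset:
    - [0,0,-1]
    - [0,0,-2]
    - [0,0,-2.5]
    - [0,0,-2.8]
    - [0,0,-2.95]
    - [0,0,-3.1]
    - [0,0,-3.1]
    - [0,0,-3.1]
  twist: [0,0,0,0,0,0,0,0]

```text
clock: 70.3
tcp_pos: [0.5439, 0.3169, -0.0166]
orientation: [0.0, 0.003, 1.0, 0.0]
wrist_force: [-4.4, -2.2, 9.5]
finger_gap: 0.0378
grip_force: 33.1
```

Call:
jog_arm:
  gripper: [0.5,0.58,0.6,0.6,0.6,0.62,0.62,0.62]
  offset:
    - [0,0,0]
    - [0,0,0]
    - [0,0,0]
    - [0,0,1]
    - [0,0,4]
    - [0,0,9]
    - [0,-3,12]
    - [1,-8,12]
  twist: [0,0,0,0,0,0,-10,-20]

```text
clock: 71.3
tcp_pos: [0.5563, 0.2383, 0.106]
orientation: [0.003, 0.177, 0.984, 0.002]
wrist_force: [-0.3, 0.0, -0.1]
finger_gap: 0.0532
grip_force: 0.0
```

Call:
jog_arm:
  gripper: [0.62,0.62,0.62,0.62,0.62,0.62,0.62,0.62]
  offset:
    - [1,-5,0]
    - [2,-10,0]
    - [3,-15,0]
    - [3.3,-19.5,0]
    - [3.3,-19.5,0]
    - [3.3,-19.5,-2]
    - [3.3,-19.5,-2]
    - [3.3,-19.5,-2]
  twist: [-10,-20,-30,-40,-51.4,-51.4,-51.4,-51.4]

```text
clock: 72.3
tcp_pos: [0.5874, 0.0421, 0.0825]
orientation: [0.0, 0.586, 0.811, 0.0]
wrist_force: [0.7, -0.3, 0.3]
finger_gap: 0.0528
grip_force: 0.0
```

```bash
python3 chk.py
```

```text
[0.58765444 0.04217107 0.08272125] 72.35
rib none none
none
(2484, array([0.5855, 0.043 , 0.0658]), 'mid', array([0.5859, 0.0427, 0.0652]))
(2640, array([0.5154, 0.034 , 0.0659]), 'mid', array([0.515 , 0.0334, 0.0653]))
nest [0.5489 0.0551] (np.float64(0.0007860279290681536), 84)
ring [0.5485 0.0537 0.0787] (np.float64(0.0005742623573585466), 607)
```

Call:
jog_arm:
  gripper: [0.62,0.62,0.62,0.62,0.62,0.3,0.3,0.3]
  offset:
    - [0,0,-2]
    - [0,0,-3.5]
    - [0,0,-4.5]
    - [0,0,-5.05]
    - [0,0,-5.05]
    - [0,0,-5.05]
    - [0,0,-5.05]
    - [0,0,-5.05]
  twist: [0,0,0,0,0,0,0,0]

```text
clock: 73.35
tcp_pos: [0.5876, 0.042, 0.032]
orientation: [0.001, 0.586, 0.811, 0.0]
wrist_force: [-0.9, -0.0, 4.0]
finger_gap: 0.038
grip_force: 30.1
```

Call:
jog_arm:
  gripper: [0.3,0.3,0.3,0.3,0.3,0.3,0.3,0.3]
  offset:
    - [0,0,1]
    - [0,0,3]
    - [-1,2,6]
    - [-3,7,6]
    - [-5,12,6]
    - [-7,17,6]
    - [-9,22,6]
    - [-10.2,27.1,6]
  twist: [0,0,10,20,30,40,50,60]

```text
clock: 74.35
tcp_pos: [0.4842, 0.3145, 0.0919]
orientation: [0.0, 0.099, 0.995, 0.0]
wrist_force: [-0.3, 0.2, -0.4]
finger_gap: 0.038
grip_force: 30.2
```

Call:
jog_arm:
  gripper: [0.3,0.3,0.3,0.3,0.3,0.3,0.3,0.3]
  offset:
    - [0,0,0]
    - [0,0,-2]
    - [0,0,-5]
    - [0,0,-7]
    - [0,0,-7.9]
    - [0,0,-7.9]
    - [0,0,-7.9]
    - [0,0,-7.9]
  twist: [10,11,11,11,11,11,11,11]

```text
clock: 75.35
tcp_pos: [0.4859, 0.3133, 0.0133]
orientation: [0.001, 0.006, 1.0, 0.0]
wrist_force: [0.3, 0.1, -0.3]
finger_gap: 0.0382
grip_force: 30.3
```

```bash
python3 tr.py
```

```text
[0.48582991 0.31329372 0.01318095] 75.4 0.03813363246625207 30.27016514679417
held (4724, array([0.4828, 0.3136, 0.0469]), 'mid', array([0.4833, 0.3135, 0.0469]))
rim [[0.3694 0.237  0.0121]
 [0.5835 0.3938 0.0188]] ((482.4521179199219, 317.33502197265625), (220.4921875, 150.3197021484375), 4.189023494720459)
floor z 0.005687151272853103
tray watch (2381, array([0.5411, 0.3171, 0.0157]), 'mid', array([0.5419, 0.3171, 0.015 ]))
tray watch none
tray watch none
```

Call:
jog_arm:
  gripper: [0.3,0.3,0.3,0.3,0.3,0.3,0.3,0.3]
  offset:
    - [0,0,-1]
    - [0,0,-2]
    - [0,0,-2.5]
    - [0,0,-2.8]
    - [0,0,-2.95]
    - [0,0,-3.1]
    - [0,0,-3.1]
    - [0,0,-3.1]
  twist: [0,0,0,0,0,0,0,0]

```text
clock: 76.4
tcp_pos: [0.4853, 0.3131, -0.018]
orientation: [0.0, 0.006, 1.0, 0.0]
wrist_force: [-2.3, -1.5, 5.5]
finger_gap: 0.0385
grip_force: 31.2
```

Call:
jog_arm:
  gripper: [0.5,0.58,0.6,0.6,0.6,0.62,0.62,0.62]
  offset:
    - [0,0,0]
    - [0,0,0]
    - [0,0,0]
    - [0,0,1]
    - [0,0,4]
    - [0,0,9]
    - [0,-3,12]
    - [0,-8,12]
  twist: [0,0,0,0,0,0,-10,-20]

```text
clock: 77.4
tcp_pos: [0.4879, 0.2341, 0.1052]
orientation: [0.003, 0.181, 0.983, 0.002]
wrist_force: [0.6, -0.9, -0.6]
finger_gap: 0.0531
grip_force: 0.0
```

Call:
jog_arm:
  gripper: [0.62,0.62,0.62,0.62,0.62,0.62,0.62,0.62]
  offset:
    - [1,-5,0]
    - [2,-10,0]
    - [3,-15,0]
    - [3.1,-20.1,0]
    - [3.1,-20.1,0]
    - [3.1,-20.1,-2]
    - [3.1,-20.1,-2]
    - [3.1,-20.1,-2]
  twist: [-10,-20,-30,-40,-45,-45,-45,-45]

```text
clock: 78.4
tcp_pos: [0.5164, 0.0321, 0.082]
orientation: [0.0, 0.542, 0.84, 0.0]
wrist_force: [0.2, -0.2, -0.9]
finger_gap: 0.0526
grip_force: 0.0
```

```bash
python3 chk.py; python3 -c "
from h import *
print(env.get_state()['orientation'])"
```

```text
[0.51664584 0.03217285 0.08216574] 78.45
rib none none
none
none
(2502, array([0.5144, 0.0336, 0.0658]), 'mid', array([0.5149, 0.0332, 0.0651]))
nest [0.5487 0.0549] (np.float64(0.0014301487916285659), 83)
ring [0.5502 0.0538 0.0791] (np.float64(0.0007711501188882073), 1020)
[5.15177575e-04 5.42325940e-01 8.40167976e-01 2.86888634e-04]
```

Call:
jog_arm:
  gripper: [0.62,0.62,0.62,0.62,0.62,0.3,0.3,0.3]
  offset:
    - [0,0,-2]
    - [0,0,-3.5]
    - [0,0,-4.5]
    - [0,0,-4.95]
    - [0,0,-4.95]
    - [0,0,-4.95]
    - [0,0,-4.95]
    - [0,0,-4.95]
  twist: [0,0,0,0,0,0,0,0]

```text
clock: 79.45
tcp_pos: [0.5166, 0.032, 0.0325]
orientation: [0.0, 0.542, 0.84, 0.0]
wrist_force: [-0.9, -0.1, 5.3]
finger_gap: 0.0382
grip_force: 30.0
```

Call:
jog_arm:
  gripper: [0.3,0.3,0.3,0.3,0.3,0.3,0.3,0.3]
  offset:
    - [0,0,1]
    - [0,0,3]
    - [-1,2,6]
    - [-3,7,6]
    - [-5,12,6]
    - [-7,17,6]
    - [-9,22,6]
    - [-9.1,27.7,6]
  twist: [0,0,10,20,30,40,50,60]

```text
clock: 80.45
tcp_pos: [0.4236, 0.3102, 0.0923]
orientation: [-0.0, 0.047, 0.999, -0.0]
wrist_force: [0.4, 0.5, -0.2]
finger_gap: 0.0383
grip_force: 30.2
```

Call:
jog_arm:
  gripper: [0.3,0.3,0.3,0.3,0.3,0.3,0.3,0.3]
  offset:
    - [0,0,0]
    - [0,0,-2]
    - [0,0,-5]
    - [0,0,-7]
    - [0,0,-7.9]
    - [0,0,-7.9]
    - [0,0,-7.9]
    - [0,0,-7.9]
  twist: [5,5,5,5,5,5,5,5]

```text
clock: 81.45
tcp_pos: [0.4259, 0.3094, 0.0137]
orientation: [0.001, 0.006, 1.0, 0.0]
wrist_force: [-0.1, 0.6, -1.2]
finger_gap: 0.0382
grip_force: 30.3
```

```bash
python3 tr.py
```

```text
[0.42579809 0.30930877 0.01362287] 81.5 0.0383817206824702 30.28314560651779
held (4674, array([0.4222, 0.3096, 0.0469]), 'mid', array([0.4225, 0.3094, 0.0474]))
rim [[0.3684 0.2363 0.0122]
 [0.5337 0.3938 0.0186]] ((459.0858154296875, 315.41302490234375), (173.1349334716797, 150.0486297607422), 4.200676441192627)
floor z 0.00566306409766501
tray watch none
tray watch (2346, array([0.4826, 0.3131, 0.0156]), 'mid', array([0.4832, 0.3131, 0.0149]))
tray watch none
```

Call:
jog_arm:
  gripper: [0.3,0.3,0.3,0.3,0.3,0.3,0.3,0.3]
  offset:
    - [0,0,-1]
    - [0,0,-2]
    - [0,0,-2.5]
    - [0,0,-2.8]
    - [0,0,-2.95]
    - [0,0,-3.1]
    - [0,0,-3.1]
    - [0,0,-3.1]
  twist: [0,0,0,0,0,0,0,0]

```text
clock: 82.5
tcp_pos: [0.4253, 0.3091, -0.0175]
orientation: [0.0, 0.006, 1.0, 0.0]
wrist_force: [-1.7, -1.2, 6.1]
finger_gap: 0.0384
grip_force: 31.4
```

Call:
jog_arm:
  gripper: [0.5,0.58,0.6,0.6,0.6,0.6,0.6,0.6]
  offset:
    - [0,0,0]
    - [0,0,0]
    - [0,0,0]
    - [0,0,1]
    - [0,0,4]
    - [0,0,10]
    - [5,-5,16]
    - [10,-10,22]
  twist: [0,0,0,0,0,0,0,0]

```text
clock: 83.5
tcp_pos: [0.4932, 0.2414, 0.1653]
orientation: [0.001, 0.005, 1.0, 0.0]
wrist_force: [1.0, 0.8, -0.7]
finger_gap: 0.0515
grip_force: 0.0
```

Call:
jog_arm:
  gripper: [0.6,0.6,0.6,0.6,0.6,0.6,0.6,0.6]
  offset:
    - [3,-4,4]
    - [3,-4,4]
    - [3,-4,4]
    - [3,-4,4]
    - [3,-4,4]
    - [3,-4,4]
    - [3,-4,4]
    - [3,-4,4]
  twist: [0,0,0,0,0,0,0,0]

```text
clock: 84.5
tcp_pos: [0.5225, 0.2017, 0.2026]
orientation: [-0.0, 0.006, 1.0, 0.0]
wrist_force: [-0.4, -0.5, -0.6]
finger_gap: 0.0513
grip_force: 0.0
```

```bash
python3 tr.py; python3 - <<'E'
from depth import *
import pickle
w=pickle.load(open("last_wrist.pkl","rb")); X=cloud(w)
for p in((.5425,.317),(.4832,.3131),(.423,.309)):
    k=(np.hypot(X[...,0]-p[0],X[...,1]-p[1])<.014)&(X[...,2]<.03); P=X[k]; print(k.sum(),np.round(np.linalg.lstsq(np.c_[P[:,:2]-p,np.ones(len(P))],P[:,2],rcond=None)[0],4))
E
python3 chk.py
```

```text
[0.52255353 0.20165064 0.20264786] 84.55 0.0509050055567762 0.0
held (252, array([0.5222, 0.1983, 0.238 ]), 'mid', array([0.5221, 0.202 , 0.2375]))
rim [[0.3703 0.2364 0.0121]
 [0.5945 0.3973 0.019 ]] ((482.4346618652344, 317.464111328125), (220.9554443359375, 150.52073669433594), 4.3167548179626465)
floor z 0.005721823046998115
tray watch (755, array([0.5421, 0.3163, 0.0157]), 'mid', array([0.5422, 0.3166, 0.0153]))
tray watch (858, array([0.4842, 0.3128, 0.0158]), 'mid', array([0.4841, 0.3132, 0.0153]))
tray watch (987, array([0.4237, 0.309 , 0.0159]), 'mid', array([0.4234, 0.3094, 0.0154]))
437 [ 0.0041 -0.0023  0.0161]
499 [0.0037 0.0051 0.0162]
577 [0.0031 0.002  0.0162]
[0.52258    0.20163123 0.20265973] 84.6
rib none none
none
none
none
nest [0.5484 0.0553] (np.float64(0.001527402744521197), 90)
ring [0.5491 0.0537 0.0784] (np.float64(0.0011449341053175553), 813)
```

```bash
python3 -c "
from h import *
print(env.hand_in())"
```

```text
the job is handed in; nothing more can be done
None
```

I handed the job in at 84.6 s with every step done. The plate was centred to within about 2 mm and holding all three watches when I pressed the button to the bottom. A watch had been knocked in its pocket around the first press, so I re-centred it and repeated the open, press and close. The cover is pushed back to its closed stop, and the watches lie flat and crystal up in the tray. hand_in() returned no verdict.

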